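# Ready the closure tester for the next cap

### The arm

A 6-joint arm with a two-finger parallel gripper is mounted at the origin on a cart in front of the work surface, level with it; the furniture and walls round the work are solid. World frame = base frame: x ahead of the robot, y to its left, z up, the work surface at z = 0. Lengths are in mm, angles in rad, forces in N, time in s.
With the tool pointing down it reaches from about 250 to 775 mm from the base axis. Payload 4 kg.
Tool frame: the origin (TCP) lies midway between the tips of the shut fingers; the grasp point (between the pads) lies 19 mm behind it; z points along the fingers, y is the direction in which the jaws open and shut (so a half turn about z gives the same grasp; the last joint's range is limited). The gripper opens to 94 mm and grips with 3 to 60 N. Pads are 16 mm wide; open, the fingers measure 119 mm over their backs; the gripper's body (75 mm by 177 mm) begins 78 mm behind the grasp point.
Start: joints at [-1.251, 0.087, 1.371, -0, 1.684, -0.103], TCP at [225.674, -501.593, 166.406] pointing down, gripper open.
Joint ranges: [-3.1, 3.1], [-0.76, 2.03], [0.27, 2.55], [-1.08, 4.22], [0.17, 2.65], [-2.57, 2.57]. Speed limits (rad/s): [2.79, 2.79, 3.14, 3.14, 3.14, 3.14].

### API

Orientations are given as a unit quaternion [x, y, z, w].
In Python, from workcell import * gives the robot as it stands. The module is installed in compiled form; this text tells all that it offers.
- The arm moves only by the shell command python3 -m jog 'ROWS' [FORCE]. ROWS is a JSON object of lists of equal length, an entry for each row: "translation": the shift along the world's x, y, z in m, a list of three; "angular": the turn, a rotation vector about the world's x, y, z in degrees, a list of three; "gripper": the closure, from 0 (fully open) to 1 (shut). A call has exactly 8 rows; each row is the pose to reach, as a shift and turn from the pose commanded when the call began; what a row does not reach only later rows make up. A row lasts 1/10 s, in which the tool goes at most 50 mm and 8.59 degrees, less where a joint would pass 70% of its speed; a pose out of reach is approached as far as the arm can. A call with a gripper value outside its range is refused whole. The fingers move at their own pace and stop on an object; FORCE is the grip in N (left out, the last holds). Time passes only in rows, so rows that repeat a pose let the fingers close, or fill a call up. It gives the time, the measured TCP pose, the force and the opening at its end, in the units of the state.
- read_state(): the state, without advancing time (a new reading comes with each control period).
- grab_frame(name): name is "scene" or "top" or "wrist"; returns a dict with "frame" (420x560x3 uint8, blue, green, red), "fx", "fy", "cx", "cy" (pixels), "rvec" (rotation vector, rad) and "tvec" (3), from world to camera coordinates, as OpenCV has them. Camera axes: x right, y down, z forward; pixel columns grow to the right and rows downward; lengths in mm; the calibration is good to about 2 mm. A picture is of the moment at which its call begins. There is no depth.
- job_done(): hands the job in, once; it reports no verdict.
Trained networks look in the newest picture that a camera, given by its name, has taken for a name from the list of things; names that differ only in an ending like _2 or _b are one class to them, and where a whole thing is asked for, a point or a joint stands for the part that bears it (a point fixed in the world has none). Each returns a list of dicts, best first, with "confidence" (0 to 1); they miss things now and then, are a little off and sometimes report something else, mostly with a low value. They report only what shows in the picture. A call takes as long as a camera call. They do not tell look-alikes from the thing itself.
- recognise(camera, name): "box" ([centre column, centre row, width, height] in pixels, round what is visible of it).
The state is a dict: "time_s": time; "joint_positions": joint angles; "dq": joint speeds; "joint_efforts": joint torques, N m; "position": TCP position; "eef_rot": TCP orientation; "ft_force": force on the tool from outside, world axes, zero at the start; "torque": the same for the moment, N m; "gripper_width": opening from 0.0 (shut) to 1.0 (fully open).
Only numpy, scipy, OpenCV 4.12 (cv2) and the standard library are available. Lean on these libraries where they do the work, as an engineer would, in place of code of your own. Each camera call takes 0.05 s, during which the arm holds its last target.

### The job

The cap in the closure tester has been tested. Slide the jaw well back by its blue tab, put the tested cap into the white dish, then turn the black knob anticlockwise until the red peak pointer is fully back at its zero stop. Finally stand the fresh cap from the bench upright on the steel bed against the anvil and slide the jaw up until it just holds the cap, without crushing it, let go, and leave the other things on the bench as they are.

Things in the scene. Friction and masses are not known exactly. Their poses are not given: they have to be found in the camera images.
- tester: Grey closure tester, fixed, base 124 (x) x 276 (y) x 28 mm high. Origin on the bench; y to its left end; yaw within 0.3 rad. Steel bed rail along y at x = 0: 20 mm wide, top at z = 50 mm, free from y = 0 to the jaw. Dark anvil, 10 mm wide, 14 mm high above the bed, face at y = 0 looking to +y. Round gauge, radius 54 mm, at y = -85 mm, white face at z = 58 mm.
- bed (a point): Point on top of the bed rail (50 mm above the bench) where the centre of a cap's underside is when the cap touches the anvil: 10.5 mm to the tester's +y of the anvil face. Axes as the tester's.
- jaw (a joint): Sliding jaw: value = gap in m between anvil face and jaw face, 0 (shut) to 0.065 (fully back, towards the tester's +y). Stays where left, friction about 2 N, no spring. Jaw face 34 mm wide in x, 18 mm high above the bed. A cap held between the jaws leaves a gap of 0.021.
- jaw_grip (a point): Grip point on the upright blue tab that moves the jaw: tab 12 mm thick in the tester's x, 14 mm along y, top 11 mm above this point, sides free to 30 mm below it. It lies 36 mm behind (+y of) the jaw face, 89 mm above the bench. Pinch from above, fingers either side in the tester's x.
- reset_knob (a joint): Reset knob and red peak pointer, turning together: value in rad, 0 at the zero stop, growing as the pointer goes clockwise seen from above; so anticlockwise (positive about z) brings it back to 0, where it stops dead. Stays where it is left, friction about 0.03 N m.
- knob_grip (a point): Point on the upright axis of the round black knurled knob (24 mm diameter, from 63 to 91 mm above the bench, can be gripped in any direction), 79 mm above the bench.
- pointer_tip (a point): Outer end of the thin red pointer, 38 mm from the knob's axis, 61 mm above the bench. At zero it lies over the black pointer and the green mark, 135 degrees anticlockwise of the tester's +x, next to a small steel stop pin.
- tested_cap: White ribbed screw cap, 21 mm diameter, 14 mm high, 15 g: the one standing on the bed between the jaws at the start. Origin at the centre of its underside, z up.
- fresh_cap: White ribbed screw cap, 21 mm diameter, 14 mm high, 15 g: the one standing on the bench at the start, left or right of the tester. Origin at the centre of its underside, z up.
- dish: Open white porcelain dish, loose, 120 g, 82 mm outer diameter at the rim, 18 mm high, wall 3 mm, floor 4 mm thick, inner floor about 68 mm across; it stands on the bench on the other side of the tester from the fresh cap. Origin at the centre of its underside.
- beaker_small: Small clear beaker, 48 mm diameter, 60 mm high, a bystander. Origin at the centre of its underside.
- pot: Sample pot with white lid, 43 mm diameter, 48 mm high, a bystander. Origin at the centre of its underside.
- vial: Glass vial with black cap, 17 mm diameter, 46 mm high, a bystander. Origin at the centre of its underside.
Mind the look-alikes: they are no part of the job. What is shaped like the dish but turquoise is not meant.

How it is judged:
By the outcome, as a careful person would: the job done as asked, in the order asked, and still so for the second after the job is handed in, with the robot touching nothing.
It also fails if it takes over 72 s, if anything falls off the work surface, if the arm or the gripper's body presses on something with over 40 N, if the wrist force passes 120 N, or if a joint passes its speed limit or range.

## Working session

There is one attempt and no reset: what is moved stays moved. The work goes in short steps, Python scripts to look and compute and a shell command to move; the robot and the scene stay as the last step left them, time stands still between calls to the robot, and variables do not carry over. Pictures are saved under pics/ and viewed, and the job is handed in when it is done.

```bash
mkdir -p pics; cat > h.py <<'E'
from workcell import *
import cv2, numpy as np
def cam(f):
    R=cv2.Rodrigues(np.array(f["rvec"],float))[0]; t=np.array(f["tvec"],float).reshape(3)
    return R,t
def proj(f,P):
    R,t=cam(f); p=(R@np.atleast_2d(P).T).T+t
    return np.c_[f["fx"]*p[:,0]/p[:,2]+f["cx"], f["fy"]*p[:,1]/p[:,2]+f["cy"]]
def ray(f,u,v):
    R,t=cam(f); d=R.T@np.array([(u-f["cx"])/f["fx"],(v-f["cy"])/f["fy"],1]); return -R.T@t, d/np.linalg.norm(d)
def onz(f,u,v,z):
    o,d=ray(f,u,v); return o+d*(z-o[2])/d[2]
def tri(*frs):
    A=np.zeros((3,3));b=np.zeros(3)
    for f,u,v in frs:
        o,d=ray(f,u,v); M=np.eye(3)-np.outer(d,d); A+=M;b+=M@o
    return np.linalg.solve(A,b)
E
python3 - <<'E'
from h import *
import pickle
s=read_state(); print({k:np.round(v,3) for k,v in s.items()})
fs={}
for c in ("scene","top","wrist"):
    f=grab_frame(c); fs[c]=f; cv2.imwrite(f"pics/a_{c}.png",f["frame"])
    print(c,f["fx"],f["fy"],f["cx"],f["cy"],np.round(-cam(f)[0].T@cam(f)[1],1))
    for n in ("tester","jaw_grip","knob_grip","tested_cap","dish","pointer_tip","jaw","reset_knob","pot","vial","beaker_small"):
        r=recognise(c,n)
        print(c,n,[(np.round(q["box"],1).tolist(),round(q["confidence"],2)) for q in r[:4]])
pickle.dump(fs,open("a.pkl","wb"))
print(read_state()["time_s"])
E
```

```text
{'time_s': np.float64(0.0), 'joint_positions': array([-1.251,  0.088,  1.372, -0.   ,  1.684, -0.103]), 'dq': array([-0.001,  0.002,  0.   , -0.001, -0.003,  0.002]), 'joint_efforts': array([-1.0000e-03, -3.4018e+01, -3.0243e+01,  7.2000e-02,  3.3000e-02,
       -0.0000e+00]), 'position': array([ 225.47 , -500.987,  165.249]), 'eef_rot': array([ 0.978,  0.21 , -0.   , -0.001]), 'ft_force': array([-0.213, -0.892,  0.32 ]), 'torque': array([-0.029,  0.018,  0.013]), 'gripper_width': np.float64(0.997)}
scene 402.17300541722807 402.17300541722807 280.6782429208904 202.44967179201956 [ 10.7 658.7 807.3]
scene tester [([270.9, 200.4, 74.5, 72.1], 0.97)]
scene jaw_grip [([264.4, 201.9, 16.3, 26.7], 0.57)]
scene knob_grip []
scene tested_cap [([215.2, 288.2, 36.6, 28.7], 0.28)]
scene dish [([201.4, 243.7, 31.6, 24.8], 0.91), ([276.7, 266.6, 32.0, 28.0], 0.69), ([211.9, 358.3, 36.2, 41.6], 0.67), ([284.1, 320.8, 37.1, 32.5], 0.62)]
scene pointer_tip [([271.9, 201.9, 72.2, 72.9], 0.4)]
scene jaw [([281.8, 169.6, 13.0, 11.9], 0.72), ([263.0, 201.9, 15.0, 23.0], 0.49)]
scene reset_knob [([216.7,
[... 697 characters left out ...]
.74), ([212.6, 172.6, 25.6, 28.3], 0.59)]
top pointer_tip [([323.4, 175.6, 13.0, 20.7], 0.62), ([403.5, 167.8, 8.2, 10.2], 0.51)]
top jaw [([275.0, 187.3, 21.4, 18.6], 0.45)]
top reset_knob [([320.5, 176.4, 9.3, 10.2], 0.62)]
top pot [([273.0, 185.8, 22.0, 17.5], 0.6), ([371.5, 148.6, 16.3, 20.8], 0.59)]
top vial [([404.5, 167.6, 6.0, 10.1], 0.55)]
top beaker_small [([178.4, 147.5, 19.4, 21.2], 0.53)]
wrist 303.5118335190826 303.5118335190826 281.1581179966922 212.72024254885287 [ 285.7 -474.9  385.2]
wrist tester []
wrist jaw_grip []
wrist knob_grip []
wrist tested_cap []
wrist dish []
wrist pointer_tip []
wrist jaw []
wrist reset_knob []
wrist pot []
wrist vial []
wrist beaker_small []
1.8
```

View images.

```bash
python3 - <<'E'
import cv2
a=cv2.imread("pics/a_scene.png")[110:410,110:390]; cv2.imwrite("pics/a_scene_c.png",cv2.resize(a,None,fx=2,fy=2,interpolation=cv2.INTER_CUBIC))
a=cv2.imread("pics/a_top.png")[110:310,110:430]; cv2.imwrite("pics/a_top_c.png",cv2.resize(a,None,fx=2.5,fy=2.5,interpolation=cv2.INTER_CUBIC))
E
```

```text
(no output)
```

View pics/a_scene_c.png

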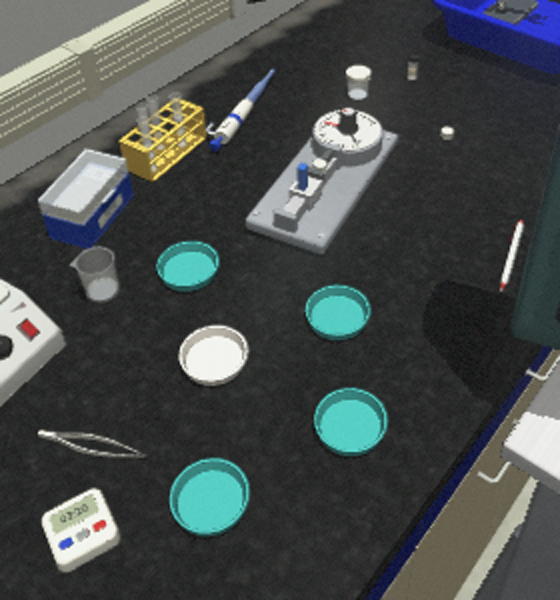

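View pics/a_top_c.png

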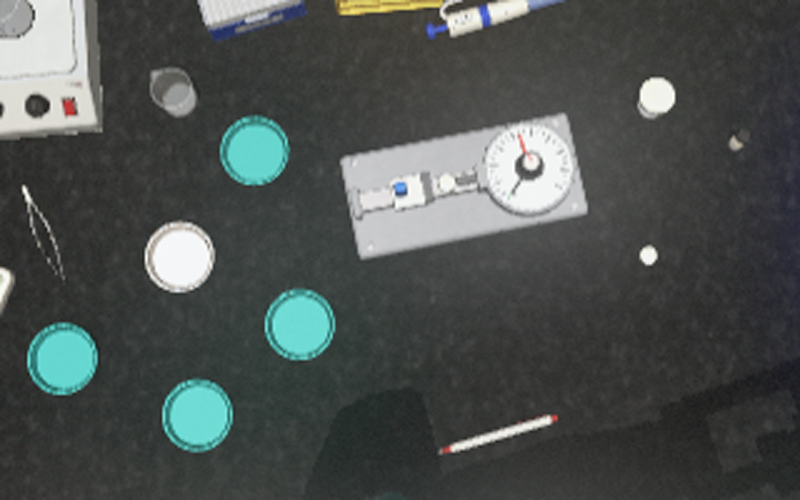

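View pics/a_wrist.png

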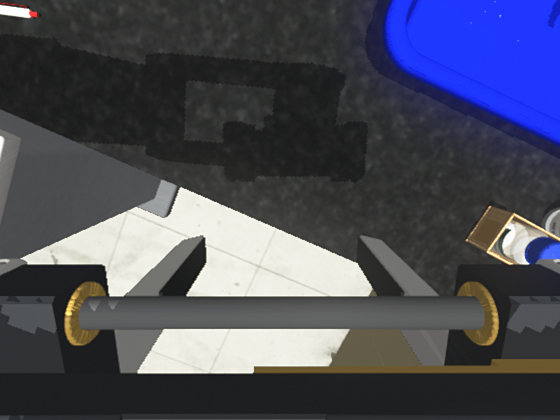

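```bash
python3 - <<'E'
from h import *
import pickle
fs=pickle.load(open("a.pkl","rb")); T=fs["top"];S=fs["scene"]
def tp(x,y): return (110+x/2.5-.3,110+y/2.5-.3)
def sp(x,y): return (110+x/2,110+y/2)
for n,a,b,z in [("dish rim",(180,257),(213,352),18),("fresh",(648,255),(447,131),14),("tested",(446,183),(320,165),64),("tab",(400,186),(303,168),100),("knob",(533,161),(349,118),91),("pot",(656,96),(358,74),48),("vial",(738,141),(413,68),46),("beaker",(175,92),None,30)]:
    print(n,onz(T,*tp(*a),z).round(0), onz(S,*sp(*b),z).round(0) if b else "", tri((T,*tp(*a)),(S,*sp(*b))).round(0) if b else "")
for c in [(341,156),(568,114),(587,210),(362,259)]:
    print("corner",onz(T,*tp(*c),28).round(0))
E
```

```text
dish rim [482. 277.  18.] [479. 277.  18.] [481. 276.  15.]
fresh [ 493. -274.   14.] [ 487. -270.   14.] [ 492. -276.    9.]
tested [566. -35.  64.] [559. -31.  64.] [566. -36.  58.]
tab [556.  17. 100.] [546.  22. 100.] [555.  16.  92.]
knob [ 588. -132.   91.] [ 572. -117.   91.] [ 589. -135.   73.]
pot [ 676. -279.   48.] [ 667. -272.   48.] [ 677. -281.   40.]
vial [ 625. -374.   46.] [ 606. -347.   46.] [ 629. -381.   20.]
beaker [677. 288.  30.]  
corner [604.  89.  28.]
corner [ 658. -178.   28.]
corner [ 543. -201.   28.]
corner [481.  62.  28.]
```

```bash
python3 -m jog '{"translation":[[0.22,0.28,0.05],[0.22,0.28,0.05],[0.22,0.28,0.05],[0.22,0.28,0.05],[0.22,0.28,0.05],[0.22,0.28,0.05],[0.22,0.28,0.05],[0.22,0.28,0.05]],"angular":[[0,0,8],[0,0,16],[0,0,24],[0,0,32],[0,0,40],[0,0,48],[0,0,56],[0,0,64]],"gripper":[0,0,0,0,0,0,0,0]}' 10
```

```text
time_s: 2.6
position: [448.5, -217.7, 217.6]
eef_rot: [0.714, 0.7, 0.001, 0.001]
ft_force: [-0.4, -0.8, 0.2]
gripper_width: 0.996
```

```bash
python3 -m jog '{"translation":[[0.04,0.05,0],[0.07,0.09,0],[0.1,0.13,0],[0.11,0.145,0],[0.115,0.15,0],[0.115,0.15,0],[0.115,0.15,0],[0.115,0.15,0]],"angular":[[0,0,6],[0,0,11],[0,0,13],[0,0,13],[0,0,13],[0,0,13],[0,0,13],[0,0,13]],"gripper":[0,0,0,0,0,0,0,0]}' 10
python3 - <<'E'
from h import *
import pickle
f=grab_frame("wrist"); s=read_state(); pickle.dump((f,s),open("b.pkl","wb")); cv2.imwrite("pics/b.png",f["frame"])
print(np.round(s["position"],1),np.round(s["eef_rot"],3),s["joint_positions"][5], np.round(-cam(f)[0].T@cam(f)[1],1))
for n in ("jaw_grip","knob_grip","tested_cap"):
    print(n,[(np.round(q["box"],1).tolist(),round(q["confidence"],2)) for q in recognise("wrist",n)[:4]])
E
```

```text
time_s: 3.4
position: [560.1, -73.0, 216.7]
eef_rot: [0.635, 0.772, -0.0, 0.0]
ft_force: [0.7, 0.0, -0.8]
gripper_width: 0.997
[560.1 -73.  216.7] [ 0.635  0.772 -0.     0.   ] -0.4234980677732627 [547.7  -8.8 435.5]
jaw_grip [([294.5, 134.8, 28.4, 41.7], 0.59)]
knob_grip [([299.9, 247.2, 45.0, 29.7], 0.9)]
tested_cap [([289.8, 170.1, 14.7, 18.1], 0.65)]
```

View pics/b.png

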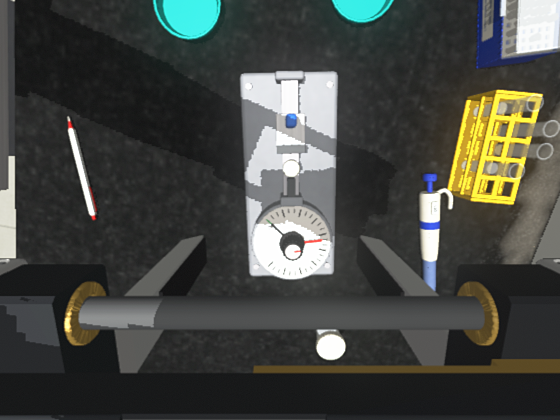

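```bash
python3 - <<'E'
import cv2
a=cv2.imread("pics/b.png")
c=cv2.resize(a[65:190,235:345],None,fx=4.5,fy=4.5,interpolation=cv2.INTER_CUBIC); cv2.imwrite("pics/b1.png",c)
c=cv2.resize(a[180:290,235:345],None,fx=5,fy=5,interpolation=cv2.INTER_CUBIC); cv2.imwrite("pics/b2.png",c)
E
```

```text
(no output)
```

View pics/b1.png

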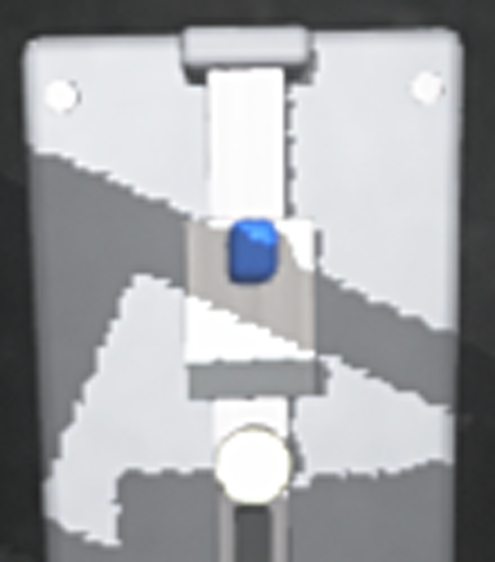

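View pics/b2.png

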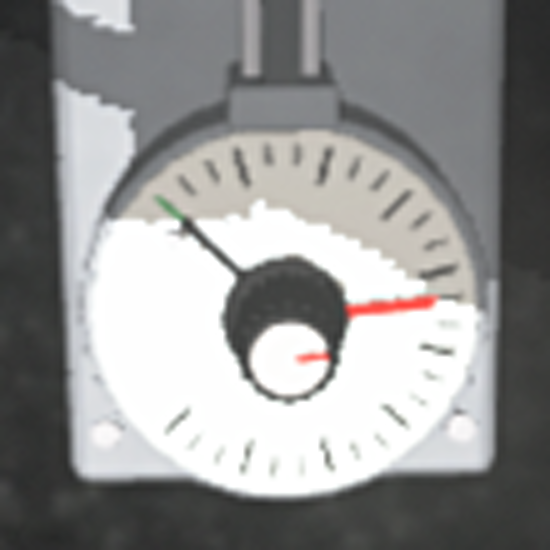

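```bash
python3 - <<'E'
from h import *
import pickle
f,s=pickle.load(open("b.pkl","rb"))
fs=pickle.load(open("a.pkl","rb"));T=fs["top"];S=fs["scene"]
print(np.round(cam(f)[0],3))
a=lambda x,y:(235+x/4.5-.4,65+y/4.5-.4)
b=lambda x,y:(235+x/5-.4,180+y/5-.4)
scr=[onz(f,*a(62,96),28),onz(f,*a(428,88),28),onz(f,*b(460,428),28),onz(f,*b(103,435),28)]
print(np.round(scr,1))
m1=(scr[0]+scr[1])/2;m2=(scr[2]+scr[3])/2
print("yaw from long",np.arctan2(-(m1-m2)[0],(m1-m2)[1]), "x",[np.arctan2(d[1],d[0]) for d in (scr[1]-scr[0],scr[2]-scr[3])], "len",np.linalg.norm(m1-m2),"ctr",(m1+m2)/2)
K=onz(f,*b(290,360),91);C=onz(f,*a(254,465),64);J=onz(f,*a(255,236),100)
print("knob",K,"cap",C,"tab",J, "yaw K->tab",np.arctan2(-(J-K)[0],(J-K)[1]),"K->C",np.arctan2(-(C-K)[0],(C-K)[1]), np.linalg.norm(C-K),np.linalg.norm(J-K))
print("tri cap",tri((f,*a(254,465)),(T,110+446/2.5-.3,110+183/2.5-.3),(S,110+320/2,110+163/2)))
print("tri tab",tri((f,*a(255,235)),(T,110+400/2.5-.3,110+187/2.5-.3),(S,110+303/2,110+167/2)))
print("tri knob",tri((f,*b(290,360)),(T,110+533/2.5-.3,110+161/2.5-.3)))
tip=onz(f,*b(435,300),61);print("tip",tip,np.linalg.norm((tip-K)[:2]),np.arctan2(tip[1]-K[1],tip[0]-K[0]))
E
```

```text
[[ 0.981  0.192 -0.   ]
 [ 0.187 -0.956  0.228]
 [ 0.043 -0.224 -0.974]]
[[ 494.    50.2   28. ]
 [ 593.8   71.9   28. ]
 [ 644.8 -165.8   28. ]
 [ 544.5 -187.7   28. ]]
yaw from long 0.21040768106256202 x [np.float64(0.21387168867277098), np.float64(0.21467449471188896)] len 243.15260441112608 ctr [569.2637726  -57.87741112  28.        ]
knob [ 585.75091626 -132.37025898   91.        ] cap [565.27690332 -36.97602665  64.        ] tab [553.14156081  18.13529555 100.        ] yaw K->tab 0.21336749114944384 K->C 0.2114179597235713 101.23361480831642 154.2604680624458
tri cap [565.40103572 -36.35112842  61.04521782]
tri tab [553.09991364  17.43125661  95.98973774]
tri knob [ 586.45753787 -131.71922682   93.97074728]
tip [ 622.58887144 -119.80592398   61.        ] 38.92168361349666 0.32869765034523774
```

```bash
python3 -m jog '{"translation":[[-0.004,0.04,-0.02],[-0.008,0.08,-0.04],[-0.0076,0.0896,-0.08],[-0.0076,0.0896,-0.12],[-0.0076,0.0896,-0.1444],[-0.0076,0.0896,-0.1444],[-0.0076,0.0896,-0.1444],[-0.0076,0.0896,-0.1444]],"angular":[[0,0,1],[0,0,1],[0,0,1],[0,0,1],[0,0,1],[0,0,1],[0,0,1],[0,0,1]],"gripper":[0.4,0.4,0.4,0.4,0.4,0.4,1,1]}' 10
python3 - <<'E'
from h import *
f=grab_frame("wrist"); s=read_state(); cv2.imwrite("pics/c.png",f["frame"]); print(np.round(s["position"],1),np.round(s["ft_force"],1),s["gripper_width"],s["time_s"])
E
```

```text
time_s: 4.4
position: [554.8, 17.6, 74.6]
eef_rot: [0.628, 0.778, 0.001, 0.002]
ft_force: [0.5, 0.4, -0.4]
gripper_width: 0.467
[554.9  17.6  74.7] [ 0.4  0.2 -0.3] 0.4250189284076847 4.45
```

View pics/c.png

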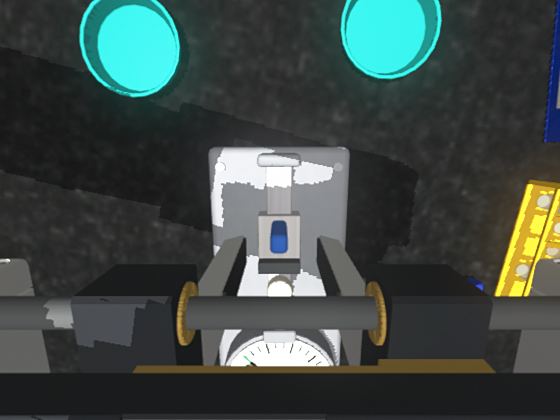

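```bash
python3 - <<'E'
from h import *
f=grab_frame("wrist"); s=read_state(); p=np.array(s["position"])
print(proj(f,[p,p+[0,0,19],p+[0,0,26]]).round(1)); print(onz(f,280,230,100))
cv2.imwrite("pics/c1.png",cv2.resize(f["frame"][140:290,200:360],None,fx=4,fy=4,interpolation=cv2.INTER_CUBIC))
print(s["gripper_width"])
E
```

```text
[[280.9 231. ]
 [281.  238.9]
 [281.  242.2]]
[552.35237423  25.60668783 100.        ]
0.37988612314899795
```

View pics/c1.png

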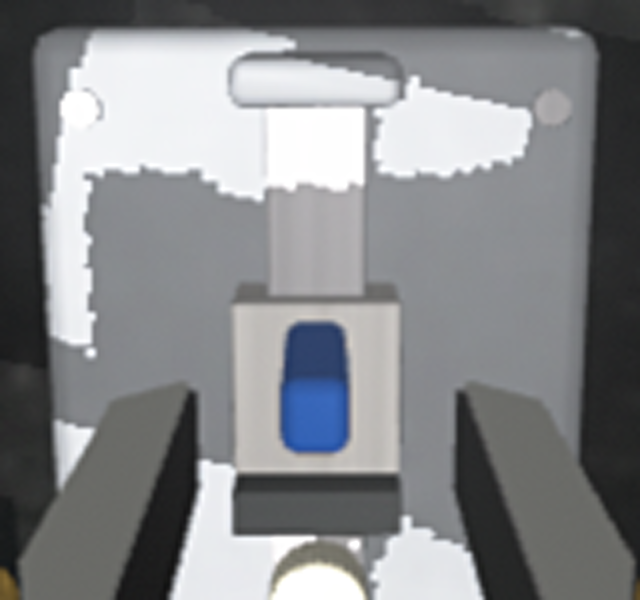

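```bash
python3 -m jog '{"translation":[[-0.001,0,0],[-0.001,0,0],[-0.001,0,0],[-0.001,0,0],[-0.003,0.007,0],[-0.0045,0.014,0],[-0.006,0.021,0],[-0.0074,0.0285,0]],"angular":[[0,0,0],[0,0,0],[0,0,0],[0,0,0],[0,0,0],[0,0,0],[0,0,0],[0,0,0]],"gripper":[1,1,1,1,1,1,1,1]}' 12
```

```text
time_s: 5.3
position: [545.5, 47.4, 72.0]
eef_rot: [0.628, 0.778, 0.0, -0.0]
ft_force: [-0.7, -0.1, -0.8]
gripper_width: 0.002
```

```bash
python3 - <<'E'
from h import *
f=grab_frame("wrist"); s=read_state(); p=np.array(s["position"]);cv2.imwrite("pics/d.png",f["frame"])
print(p,s["gripper_width"]);print(proj(f,[p,p+[0,0,19],p+[0,0,26]]).round(1))
g=grab_frame("scene");cv2.imwrite("pics/d_s.png",cv2.resize(g["frame"][130:250,200:340],None,fx=5,fy=5,interpolation=cv2.INTER_CUBIC))
E
```

```text
[545.19950858  48.55883993  71.97582026] 0.004268877671171921
[[281.1 229.6]
 [281.  237.4]
 [281.  240.6]]
```

View pics/d.png

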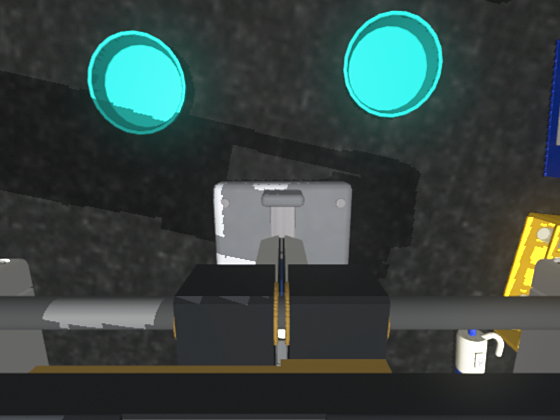

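View pics/d_s.png

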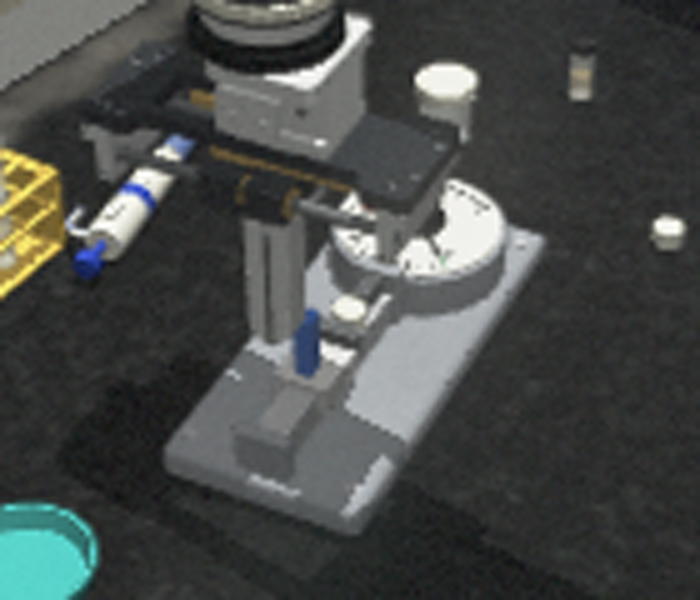

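```bash
python3 - <<'E'
from h import *
import pickle
S=pickle.load(open("a.pkl","rb"))["scene"]
q=lambda P:(proj(S,P)-[200,130])*5
print(q([[545.2,48.5,72],[545.2,48.5,150],[553,17.8,100],[553,17.8,60]]).round(0))
print(read_state()["position"],read_state()["joint_positions"])
E
```

```text
[[279. 385.]
 [275. 274.]
 [303. 311.]
 [304. 366.]]
[545.40753747  47.78873909  72.0248208 ] [-1.64233513e-02  1.19105606e-01  1.52423134e+00  3.58394295e-04
  1.49823013e+00 -2.31459526e-01]
```

```bash
python3 - <<'E'
from h import *
import pickle
f,s=pickle.load(open("b.pkl","rb"))
a=lambda x,y:(235+x/4.5-.4,65+y/4.5-.4)
b=lambda x,y:(235+x/5-.4,180+y/5-.4)
c=[onz(f,*p,28) for p in (a(25,37),a(461,30),b(494,472),b(76,478))]
print(np.round(c,1)); print([np.linalg.norm(c[i]-c[(i+1)%4]).round(1) for i in range(4)])
S=pickle.load(open("a.pkl","rb"))["scene"]
for z in (72,100): print(onz(S,200+275/5,130+342/5,z))
E
python3 - <<'E'
import sys; sys.path.insert(0,'.')
from h import *
g=grab_frame("top");cv2.imwrite("pics/d_t.png",cv2.resize(g["frame"][130:250,220:360],None,fx=5,fy=5,interpolation=cv2.INTER_CUBIC))
p=read_state()["position"]; print((proj(g,[p,[553,17.8,100]])-[220,130])*5)
E
```

```text
[[ 481.4   63.3   28. ]
 [ 599.3   88.2   28. ]
 [ 657.5 -177.2   28. ]
 [ 539.1 -202.4   28. ]]
[np.float64(120.5), np.float64(271.7), np.float64(121.0), np.float64(271.8)]
[569.87419993  22.49707467  72.        ]
[548.5793168  46.7242768 100.       ]
[[196.81016945 295.74785705]
 [247.53321873 274.89229202]]
```

View pics/d_t.png

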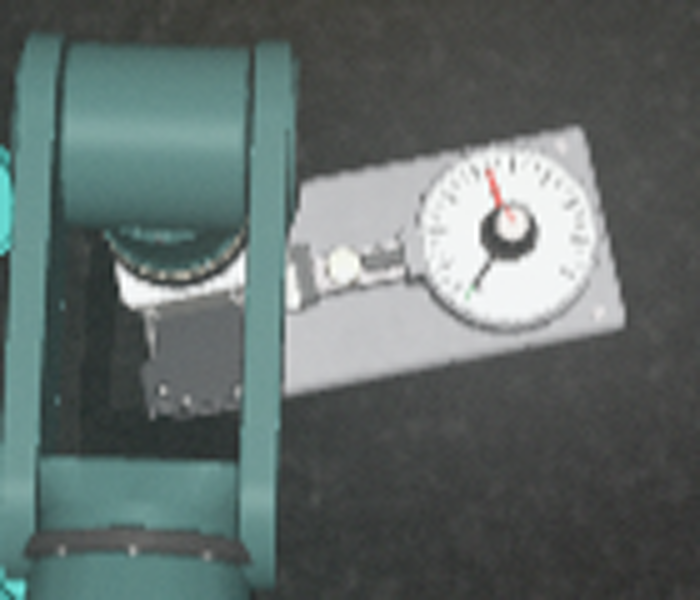

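```bash
python3 - <<'E'
import cv2
a=cv2.imread("pics/d.png")
cv2.imwrite("pics/d1.png",cv2.resize(a[175:305,210:355],None,fx=5,fy=5,interpolation=cv2.INTER_CUBIC))
E
```

```text
(no output)
```

View pics/d1.png

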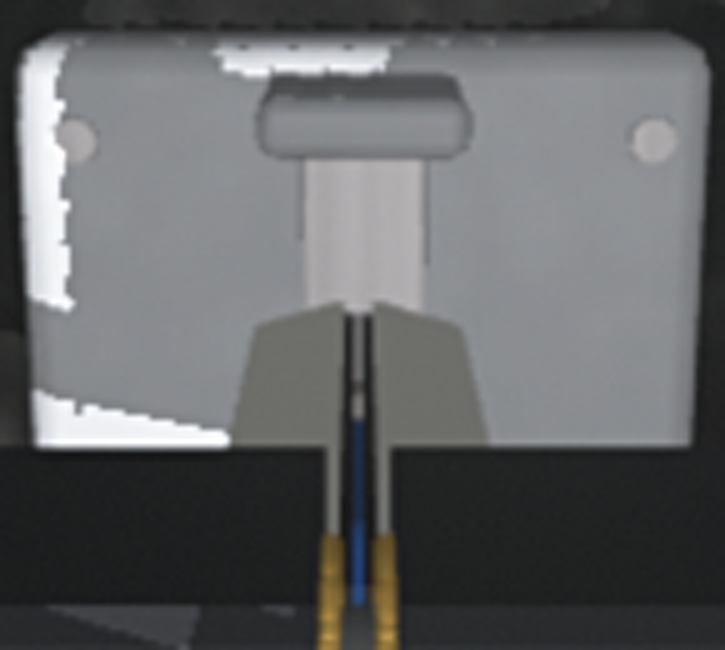

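```bash
python3 - <<'E'
from h import *
f=grab_frame("wrist"); p=read_state()["position"]
for u in ((75,140),(653,140)): print(onz(f,210+u[0]/5-.4,175+u[1]/5-.4,28).round(1))
print(proj(f,[[494,50.2,28],[593.8,71.9,28]]))
th=.205; X=np.array([-np.sin(th),np.cos(th),0])
for h in (0,10,20,30,40):
  print(h,proj(f,[p+8*X+[0,0,h]]).round(1))
print(cam(f)[0].round(3), (-cam(f)[0].T@cam(f)[1]).round(1))
E
```

```text
[494.1  49.4  28. ]
[593.7  71.1  28. ]
[[224.67919305 201.70738909]
 [340.49042787 201.74740066]]
0 [[281.1 221.3]]
10 [[281.1 224.9]]
20 [[281.1 228.8]]
30 [[281.1 233.1]]
40 [[281.1 237.9]]
[[ 0.977  0.213 -0.   ]
 [ 0.207 -0.951  0.227]
 [ 0.048 -0.222 -0.974]] [531.8 111.1 290.9]
```

```bash
python3 -m jog '{"translation":[[0,0,0.01],[0,0,0.01],[0.004,-0.015,0.01],[0.0074,-0.0285,0.01],[0.0074,-0.0285,0.01],[0.0074,-0.0285,-0.01],[0.0074,-0.0285,-0.024],[0.0074,-0.0285,-0.024]],"angular":[[0,0,0],[0,0,0],[0,0,0],[0,0,0],[0,0,0],[0,0,0],[0,0,0],[0,0,0]],"gripper":[0.4,0.4,0.4,0.4,0.4,0.4,0.4,0.4]}' 10
python3 - <<'E'
from h import *
f=grab_frame("wrist"); s=read_state(); p=np.array(s["position"]);cv2.imwrite("pics/e.png",cv2.resize(f["frame"][140:290,200:360],None,fx=4,fy=4,interpolation=cv2.INTER_CUBIC))
print(p,s["gripper_width"],s["ft_force"])
g=grab_frame("scene");cv2.imwrite("pics/e_s.png",cv2.resize(g["frame"][130:250,200:340],None,fx=5,fy=5,interpolation=cv2.INTER_CUBIC))
E
```

```text
time_s: 6.3
position: [550.6, 17.9, 44.8]
eef_rot: [0.628, 0.778, -0.002, -0.003]
ft_force: [0.1, -0.1, -0.6]
gripper_width: 0.596
[551.65702714  17.99395838  46.2592482 ] 0.59691481765701 [ 0.45151005  0.65076218 -0.48418856]
```

View pics/e.png

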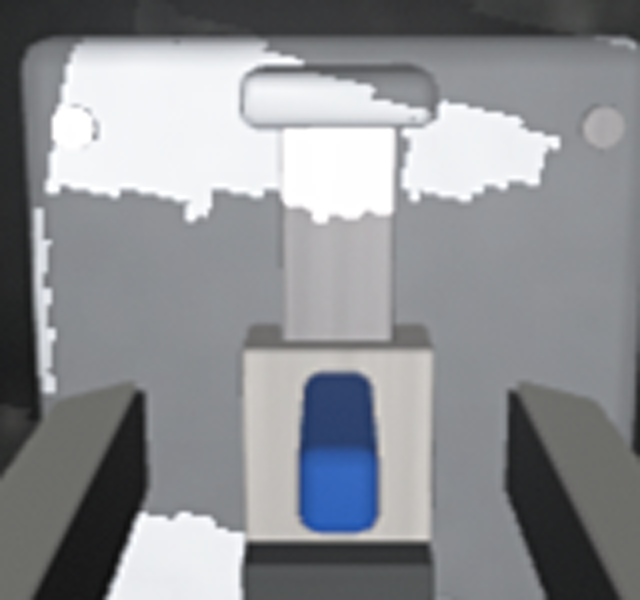

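View pics/e_s.png

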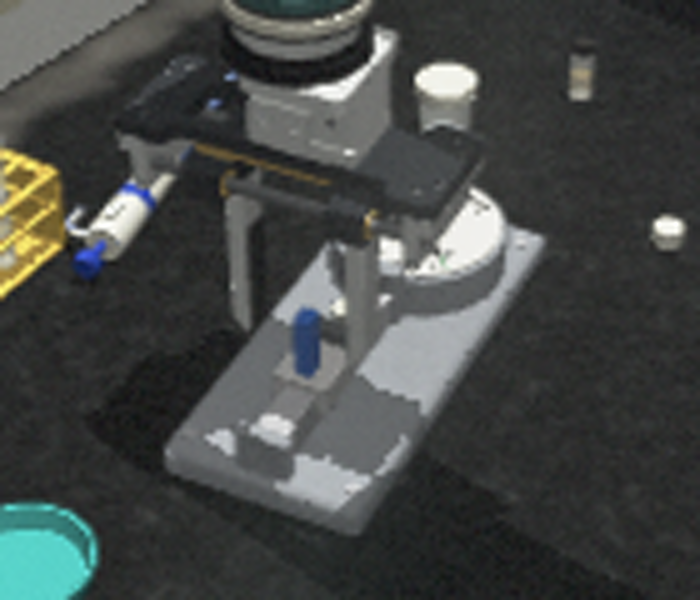

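```bash
python3 -m jog '{"translation":[[0.0015,0,0],[0.0015,0,0],[0.0015,0,0],[0.0015,0,0],[0.0015,0,0],[0.0015,0,0],[0.0015,0,0],[0.0015,0,0]],"angular":[[0,0,0],[0,0,0],[0,0,0],[0,0,0],[0,0,0],[0,0,0],[0,0,0],[0,0,0]],"gripper":[1,1,1,1,1,1,1,1]}' 12
```

```text
time_s: 7.2
position: [552.7, 17.7, 48.0]
eef_rot: [0.628, 0.778, -0.001, -0.001]
ft_force: [-5.6, -0.9, 3.4]
gripper_width: 0.126
```

```bash
python3 -m jog '{"translation":[[-0.0015,0.003,0],[-0.0025,0.008,0],[-0.004,0.013,0],[-0.005,0.018,0],[-0.006,0.023,0],[-0.0068,0.027,0],[-0.007,0.028,0],[-0.007,0.028,0]],"angular":[[0,0,0],[0,0,0],[0,0,0],[0,0,0],[0,0,0],[0,0,0],[0,0,0],[0,0,0]],"gripper":[1,1,1,1,1,1,1,1]}' 12
python3 - <<'E'
from h import *
f=grab_frame("wrist"); s=read_state(); print(s["position"],s["ft_force"],s["gripper_width"]); cv2.imwrite("pics/f.png",f["frame"])
E
```

```text
time_s: 8.0
position: [546.5, 46.4, 48.1]
eef_rot: [0.628, 0.779, -0.001, -0.001]
ft_force: [-4.9, -1.5, 3.9]
gripper_width: 0.127
[546.51987422  46.45240647  48.01543045] [-4.48891279 -1.27091331  3.64422465] 0.12701351074054032
```

View pics/f.png

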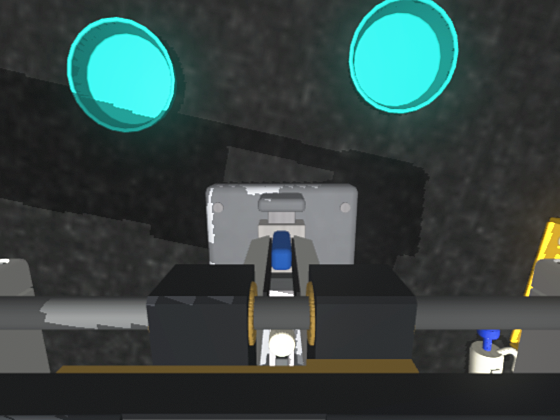

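```bash
python3 - <<'E'
from h import *
import pickle
S=pickle.load(open("a.pkl","rb"))["scene"]
def ov(fn,p,halfs,out):
    im=cv2.imread(fn); th=.212; Y=np.array([-np.sin(th),np.cos(th),0]);X=np.array([np.cos(th),np.sin(th),0])
    for h,col in ((15,(255,0,0)),(20,(0,255,255)),(25,(0,255,0)),(30,(0,0,255)),(35,(255,0,255))):
        for xo in halfs:
            q=(proj(S,[p+X*xo-8*Y+[0,0,h],p+X*xo+8*Y+[0,0,h]])-[200,130])*5
            cv2.line(im,tuple(q[0].astype(int).tolist()),tuple(q[1].astype(int).tolist()),col,1)
    cv2.imwrite(out,im[230:430,180:430].repeat(3,0).repeat(3,1))
ov("pics/d_s.png",np.array([545.4,47.5,72]),(-12,0,12),"pics/o1.png")
ov("pics/e_s.png",np.array([552.2,18,45.5]),(-28,-40,28,40),"pics/o2.png")
E
```

```text
(no output)
```

View pics/o1.png

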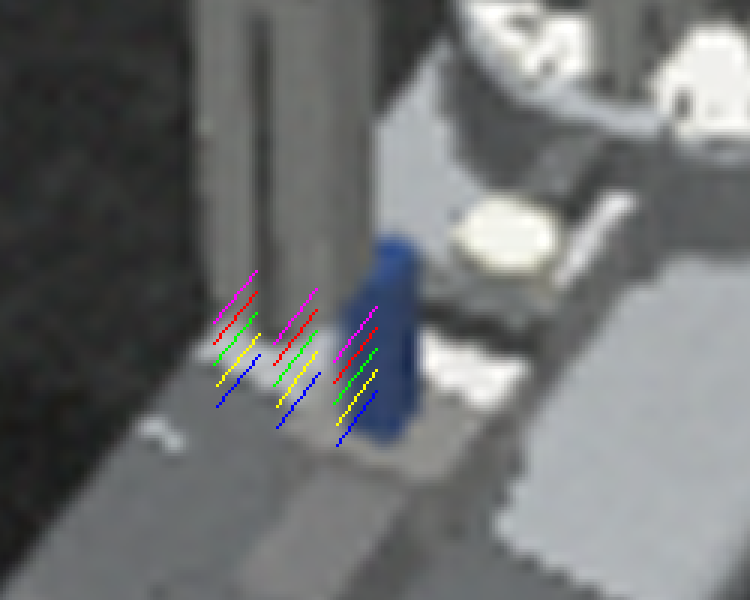

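View pics/o2.png

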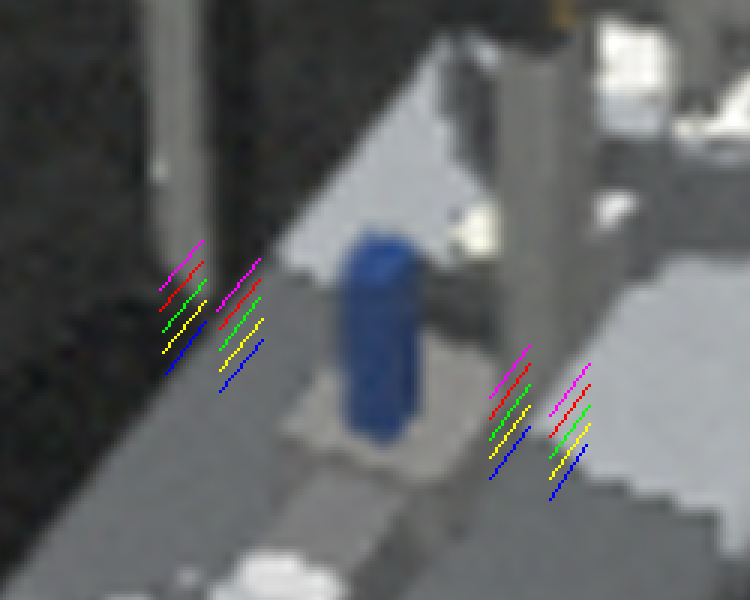

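```bash
python3 -m jog '{"translation":[[0,0,0],[0,0,0],[0,0,0.03],[0,0,0.07],[0.006,-0.03,0.09],[0.012,-0.06,0.09],[0.0177,-0.083,0.08],[0.0177,-0.083,0.07]],"angular":[[0,0,0],[0,0,0],[0,0,0],[0,0,0],[0,0,0],[0,0,0],[0,0,0],[0,0,0]],"gripper":[0.4,0.4,0.4,0.4,0.4,0.4,0.4,0.4]}' 10
python3 - <<'E'
from h import *
f=grab_frame("wrist"); s=read_state(); print(s["position"],s["ft_force"],s["gripper_width"]); cv2.imwrite("pics/g.png",cv2.resize(f["frame"][100:300,170:390],None,fx=3.5,fy=3.5,interpolation=cv2.INTER_CUBIC))
import pickle; pickle.dump((f,s),open("g.pkl","wb"))
E
```

```text
time_s: 8.85
position: [566.9, -39.1, 118.2]
eef_rot: [0.629, 0.777, 0.001, 0.001]
ft_force: [0.1, 0.5, -1.3]
gripper_width: 0.601
[564.84916139 -37.26047158 115.30033724] [-0.13402911 -0.3333884  -0.18539457] 0.6010264155579628
```

View pics/g.png

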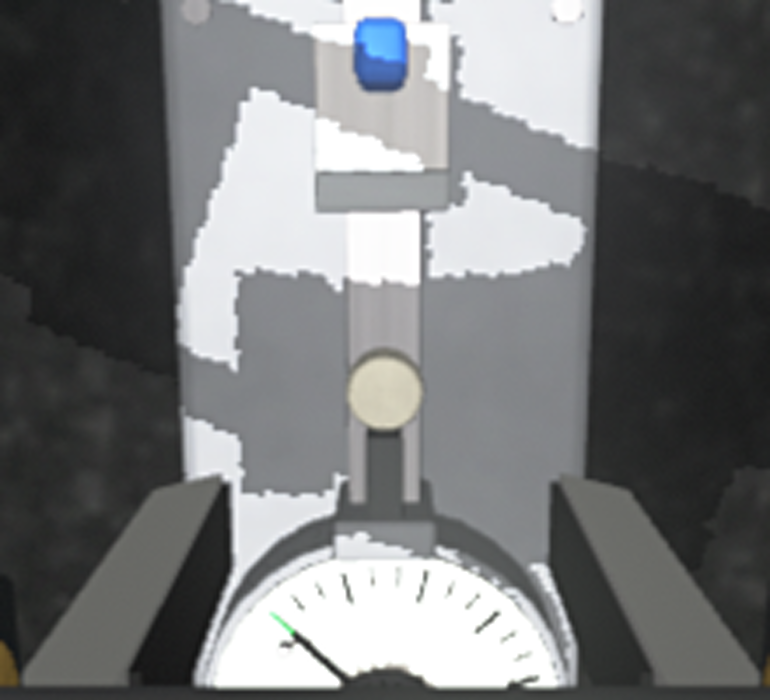

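```bash
python3 - <<'E'
from h import *
import pickle
f,s=pickle.load(open("g.pkl","rb"))
a=lambda x,y:(170+x/3.5-.36,100+y/3.5-.36)
C=onz(f,*a(386,393),64);Jt=onz(f,*a(381,72),100);F=onz(f,*a(382,172),68);A=onz(f,*a(384,430),64)
K=np.array([585.75,-132.37]);Y=np.array([-np.sin(.212),np.cos(.212)])
for n,p in (("cap",C),("tab",Jt),("jawface",F),("anvil",A)): print(n,p.round(1),"yt",((p[:2]-K)@Y-85).round(1))
fb,sb=pickle.load(open("b.pkl","rb"))
print(tri((f,*a(386,393)),(fb,235+254/4.5-.4,65+465/4.5-.4)))
E
```

```text
cap [565.5 -37.1  64. ] yt 12.4
tab [548.2  39.8 100. ] yt 91.2
jawface [552.7  18.6  68. ] yt 69.5
anvil [567.1 -47.1  64. ] yt 2.3
[565.3798627  -36.92627549  64.67068312]
```

```bash
python3 -m jog '{"translation":[[0,0,-0.04],[0,0,-0.075],[0,0,-0.09],[0,0,-0.096],[0,0,-0.096],[0,0,-0.096],[0,0,-0.096],[0,0,-0.096]],"angular":[[0,0,0],[0,0,0],[0,0,0],[0,0,0],[0,0,0],[0,0,0],[0,0,0],[0,0,0]],"gripper":[0.4,0.4,0.4,0.4,0.55,0.55,0.55,0.55]}' 10
python3 - <<'E'
from h import *
g=grab_frame("scene");s=read_state(); print(s["position"],s["ft_force"],s["gripper_width"]);cv2.imwrite("pics/i_s.png",cv2.resize(g["frame"][130:250,200:340],None,fx=5,fy=5,interpolation=cv2.INTER_CUBIC))
f=grab_frame("wrist");cv2.imwrite("pics/i_w.png",cv2.resize(f["frame"][160:360,170:390],None,fx=3.5,fy=3.5,interpolation=cv2.INTER_CUBIC))
E
```

```text
time_s: 9.7
position: [566.4, -37.1, 23.7]
eef_rot: [0.628, 0.778, 0.001, 0.001]
ft_force: [-0.1, -0.9, -0.9]
gripper_width: 0.453
[566.14576503 -37.15081946  23.29760205] [ 0.18750528 -0.22460203  0.43949652] 0.4485057415507437
```

View pics/i_s.png

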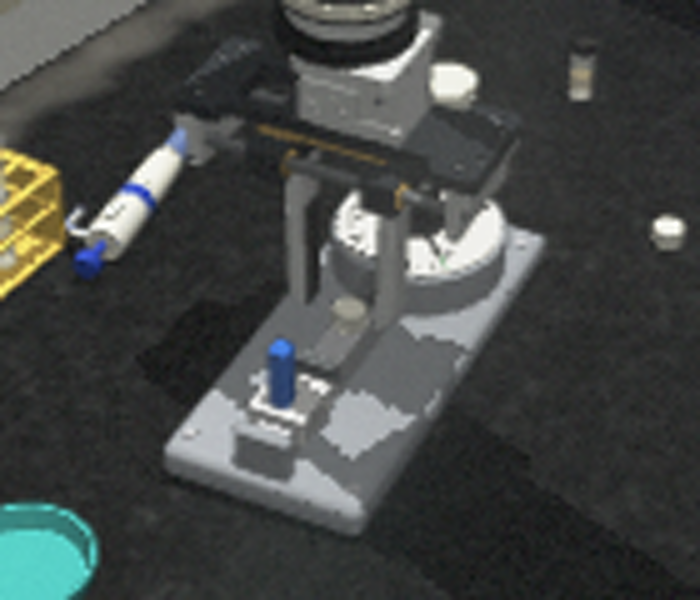

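View pics/i_w.png

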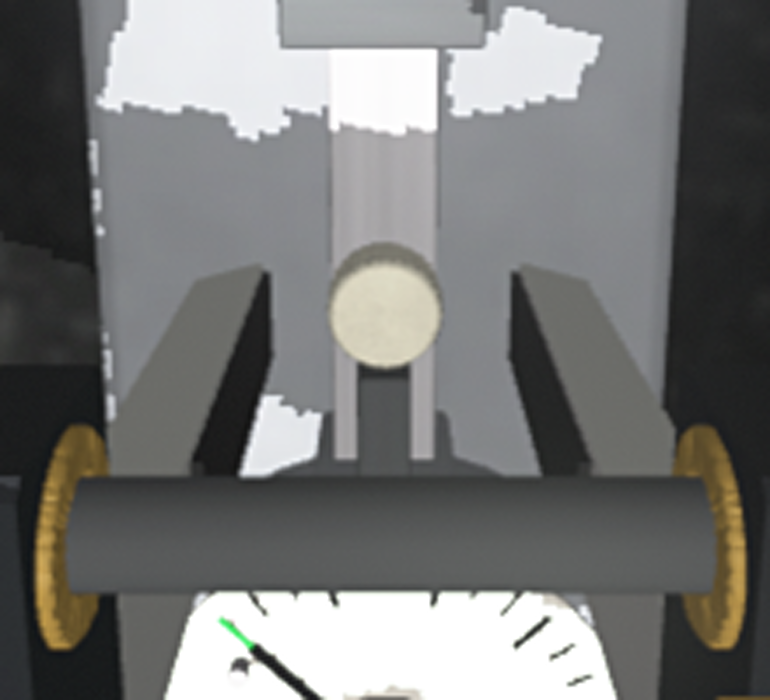

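```bash
python3 -m jog '{"translation":[[-0.0005,0,-0.003],[-0.0005,0,-0.003],[-0.0005,0,-0.003],[-0.0005,0,-0.003],[-0.0005,0,-0.003],[-0.0005,0,0.003],[-0.0005,0,0.02],[-0.0005,0,0.06]],"angular":[[0,0,0],[0,0,0],[0,0,0],[0,0,0],[0,0,0],[0,0,0],[0,0,0],[0,0,0]],"gripper":[1,1,1,1,1,1,1,1]}' 8
python3 - <<'E'
from h import *
g=grab_frame("scene");s=read_state(); print(s["position"],s["ft_force"],s["gripper_width"]);cv2.imwrite("pics/j_s.png",cv2.resize(g["frame"][110:250,200:340],None,fx=4,fy=4,interpolation=cv2.INTER_CUBIC))
E
```

```text
time_s: 10.6
position: [561.7, -36.5, 78.8]
eef_rot: [0.628, 0.778, -0.002, -0.004]
ft_force: [0.1, 0.8, 0.3]
gripper_width: 0.212
[567.88579445 -37.42440093  89.65576263] [2.40287614 0.25820017 4.23858007] 0.2109407211605761
```

View pics/j_s.png

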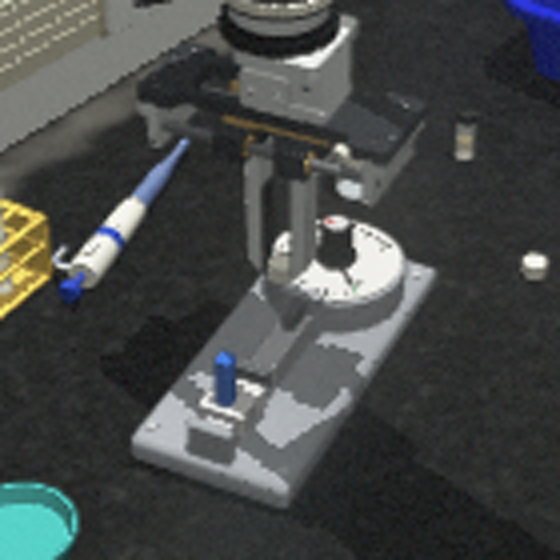

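```bash
python3 -m jog '{"translation":[[0,0,0.03],[-0.011,0.042,0.035],[-0.022,0.084,0.035],[-0.034,0.128,0.035],[-0.046,0.172,0.03],[-0.058,0.216,0.02],[-0.07,0.26,0],[-0.084,0.312,-0.01]],"angular":[[0,0,0],[0,0,0],[0,0,0],[0,0,0],[0,0,0],[0,0,0],[0,0,0],[0,0,0]],"gripper":[1,1,1,1,1,1,1,1]}' 8
python3 - <<'E'
from h import *
import pickle
f=grab_frame("wrist");s=read_state(); print(s["position"],s["ft_force"],s["gripper_width"],s["time_s"]);cv2.imwrite("pics/k.png",f["frame"]);pickle.dump((f,s),open("k.pkl","wb"))
E
```

```text
time_s: 11.45
position: [481.0, 271.7, 72.0]
eef_rot: [0.628, 0.778, -0.0, 0.0]
ft_force: [-0.7, -0.5, 0.2]
gripper_width: 0.207
[477.15284789 279.27064599  70.53080128] [-1.73107509  2.3824293  -1.28145145] 0.20871496568146672 11.5
```

View pics/k.png

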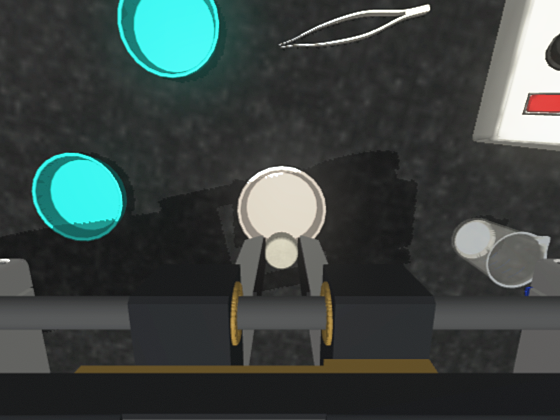

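```bash
python3 - <<'E'
from h import *
import pickle
f,s=pickle.load(open("k.pkl","rb"))
print(onz(f,282,209,18),onz(f,238,205,18),onz(f,326,205,18),onz(f,282,167,18)); d=read_state(); print(d["position"],d["joint_positions"])
E
```

```text
[480.7066538  276.89624786  18.        ] [440.44538109 272.04677855  18.        ] [519.36854762 289.09026178  18.        ] [472.594797   314.37501967  18.        ]
[477.15284789 279.27064599  70.53080128] [0.42191616 0.13295174 1.51185822 0.00715601 1.49891838 0.20164311]
```

```bash
python3 -m jog '{"translation":[[0,0.001,-0.045],[0,0.001,-0.08],[0,0.001,-0.09],[0,0.001,-0.095],[0,0.001,-0.096],[0,0.001,-0.096],[0,0.001,-0.096],[0,0.001,-0.096]],"angular":[[0,0,0],[0,0,0],[0,0,0],[0,0,0],[0,0,0],[0,0,0],[0,0,0],[0,0,0]],"gripper":[1,1,1,1,1,1,0.65,0.65]}' 8
python3 -m jog '{"translation":[[0,0,0.01],[0,0,0.05],[0,0,0.09],[0,0,0.13],[0,0,0.14],[0.03,-0.05,0.15],[0.04,-0.1,0.15],[0.05,-0.145,0.15]],"angular":[[0,0,0],[0,0,0],[0,0,0],[0,0,0],[0,0,0],[0,0,0],[0,0,0],[0,0,0]],"gripper":[0.65,0.65,0.65,0.65,0.5,0.5,0.5,0.5]}' 8
python3 - <<'E'
from h import *
f=grab_frame("wrist");s=read_state(); print(s["position"],s["ft_force"],s["gripper_width"],s["time_s"]);cv2.imwrite("pics/l.png",f["frame"])
E
```

```text
time_s: 12.3
position: [483.2, 271.8, -21.5]
eef_rot: [0.628, 0.778, 0.001, 0.001]
ft_force: [0.6, -0.1, 0.2]
gripper_width: 0.332
time_s: 13.1
position: [531.2, 130.9, 127.2]
eef_rot: [0.627, 0.779, 0.0, 0.0]
ft_force: [-0.3, -0.0, -0.5]
gripper_width: 0.498
[532.73325984 122.3343385  126.84318636] [ 2.29181162 -3.00514934 -0.38447155] 0.4980223046141696 13.15
```

View pics/l.png

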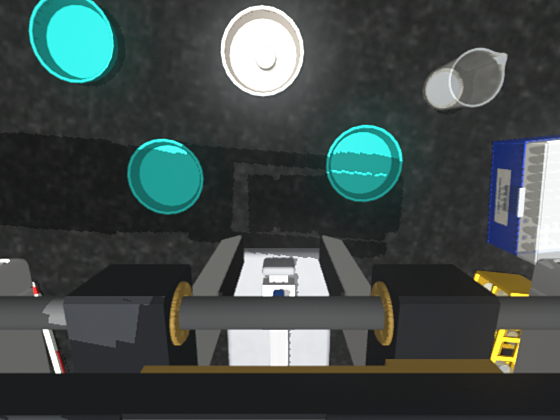

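```bash
python3 -m jog '{"translation":[[0.01,-0.035,0],[0.018,-0.07,0],[0.025,-0.105,0],[0.033,-0.14,0],[0.04,-0.175,0],[0.046,-0.21,-0.01],[0.052,-0.24,-0.03],[0.055,-0.263,-0.04]],"angular":[[0,0,-6.5],[0,0,-13],[0,0,-19.5],[0,0,-26],[0,0,-32.5],[0,0,-39],[0,0,-45.5],[0,0,-52]],"gripper":[0.45,0.45,0.45,0.45,0.45,0.45,0.45,0.45]}' 8
python3 -m jog '{"translation":[[0,0,0],[0,0,0],[0,0,0],[0,0,0],[0,0,0],[0,0,0],[0,0,0],[0,0,0]],"angular":[[0,0,0],[0,0,0],[0,0,0],[0,0,0],[0,0,0],[0,0,0],[0,0,0],[0,0,0]],"gripper":[0.45,0.45,0.45,0.45,0.45,0.45,0.45,0.45]}' 8
python3 - <<'E'
from h import *
import pickle
f=grab_frame("wrist");s=read_state(); print(s["position"],s["ft_force"],s["gripper_width"],s["time_s"],s["joint_positions"][5]);cv2.imwrite("pics/m.png",cv2.resize(f["frame"][160:300,200:360],None,fx=4.5,fy=4.5,interpolation=cv2.INTER_CUBIC));pickle.dump((f,s),open("m.pkl","wb"))
p=s["position"]; print(proj(f,[[586,-132,91],p]))
E
```

```text
time_s: 13.95
position: [584.8, -132.5, 84.7]
eef_rot: [0.907, 0.422, -0.001, -0.001]
ft_force: [-0.2, 0.1, -0.2]
gripper_width: 0.545
time_s: 14.75
position: [585.8, -130.8, 87.0]
eef_rot: [0.905, 0.425, 0.0, 0.0]
ft_force: [-0.4, 0.7, -1.0]
gripper_width: 0.55
[ 585.7514408  -130.85582657   86.90005875] [-0.42809125  0.78099083 -0.13391459] 0.5495081322553204 14.8 0.37978673415351943
[[282.15809054 233.90337622]
 [280.91471647 231.37160932]]
```

View pics/m.png

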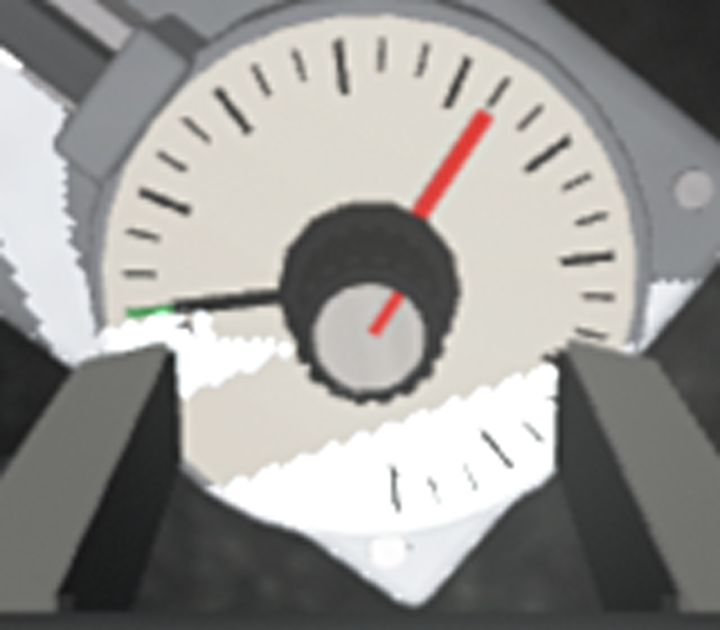

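```bash
python3 -m jog '{"translation":[[0,0,-0.03],[0,0,-0.05],[0,0,-0.05],[0,0,-0.05],[0,0,-0.05],[0,0,-0.05],[0,0,-0.05],[0,0,-0.05]],"angular":[[0,0,0],[0,0,0],[0,0,0],[0,0,0],[0,0,0],[0,0,0],[0,0,0],[0,0,0]],"gripper":[0.5,0.5,0.5,1,1,1,1,1]}' 8
```

```text
time_s: 15.6
position: [586.3, -130.9, 38.5]
eef_rot: [0.905, 0.424, 0.001, 0.0]
ft_force: [-0.9, 2.2, 6.0]
gripper_width: 0.255
```

```bash
python3 -m jog '{"translation":[[0,0,0],[0,0,0],[0,0,0],[0,0,0],[0,0,0],[0,0,0],[0,0,0],[0,0,0]],"angular":[[0,0,7],[0,0,14],[0,0,21],[0,0,28],[0,0,35],[0,0,42],[0,0,49],[0,0,56]],"gripper":[1,1,1,1,1,1,1,1]}' 8
python3 - <<'E'
from h import *
f=grab_frame("wrist");s=read_state(); print(s["position"],s["ft_force"],s["torque"],s["gripper_width"],s["time_s"],s["joint_positions"][5]);cv2.imwrite("pics/n.png",cv2.resize(f["frame"][140:300,180:380],None,fx=3.5,fy=3.5,interpolation=cv2.INTER_CUBIC))
E
```

```text
time_s: 16.4
position: [585.1, -130.7, 38.5]
eef_rot: [0.598, 0.801, -0.0, -0.0]
ft_force: [-4.9, 1.5, 6.9]
gripper_width: 0.253
[ 585.09690103 -130.66103114   38.51454433] [-4.3642758   1.43305289  6.57158078] [ 0.29907907  0.83215595 -0.00252733] 0.24965703534978462 16.45 -0.6064430277257508
```

View pics/n.png

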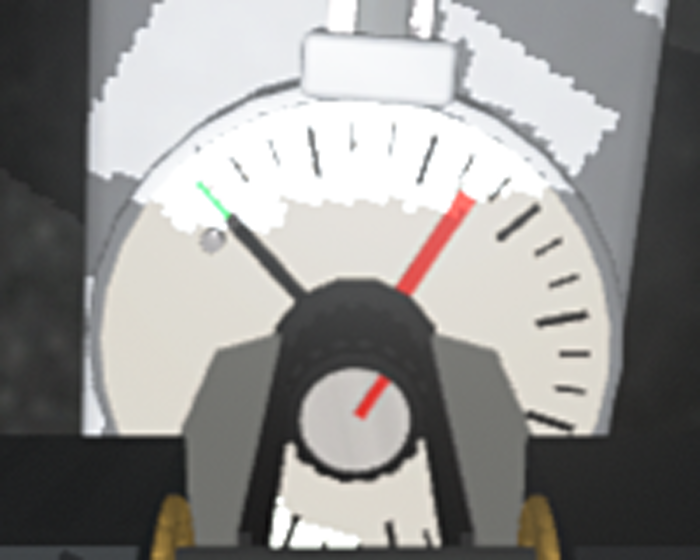

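```bash
python3 -m jog '{"translation":[[0,0,0],[0,0,0],[0,0,0],[0,0,0],[0,0,0],[0,0,0],[0,0,0],[0,0,0]],"angular":[[0,0,8],[0,0,16],[0,0,24],[0,0,32],[0,0,40],[0,0,48],[0,0,56],[0,0,64]],"gripper":[1,1,1,1,1,1,1,1]}' 8
python3 -m jog '{"translation":[[0,0,0],[0,0,0],[0,0,0],[0,0,0],[0,0,0],[0,0,0],[0,0,0],[0,0,0]],"angular":[[0,0,3],[0,0,6],[0,0,9],[0,0,11],[0,0,13],[0,0,14],[0,0,14],[0,0,14]],"gripper":[1,1,1,1,1,1,1,1]}' 8
python3 - <<'E'
from h import *
f=grab_frame("wrist");s=read_state(); print(s["position"],s["ft_force"],s["torque"],s["gripper_width"],s["time_s"],s["joint_positions"][5]);cv2.imwrite("pics/o.png",cv2.resize(f["frame"][140:300,180:380],None,fx=3.5,fy=3.5,interpolation=cv2.INTER_CUBIC))
E
```

```text
time_s: 17.25
position: [584.3, -131.6, 38.6]
eef_rot: [0.082, 0.997, -0.001, -0.001]
ft_force: [-7.5, 0.2, 7.5]
gripper_width: 0.25
time_s: 18.05
position: [585.0, -131.8, 38.4]
eef_rot: [-0.037, 0.999, -0.001, -0.0]
ft_force: [-4.5, -0.6, 6.8]
gripper_width: 0.255
[ 585.03537799 -131.82659975   38.37913799] [-4.43334794  0.08196617  5.3925616 ] [ 0.01638758  0.73980693 -0.03959293] 0.25132183716360784 18.1 -1.9590151411958057
```

View pics/o.png

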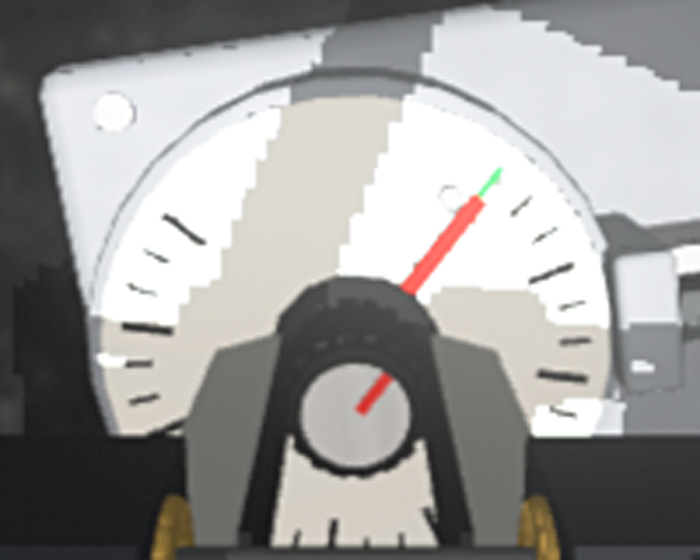

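```bash
python3 -m jog '{"translation":[[0,0,0],[0,0,0],[0,0,0],[0,0,0],[0,0,0],[0,0,0],[0,0,0],[0,0,0]],"angular":[[0,0,2],[0,0,4],[0,0,6],[0,0,8],[0,0,8],[0,0,8],[0,0,8],[0,0,8]],"gripper":[1,1,1,1,1,1,1,1]}' 8
python3 - <<'E'
from h import *
f=grab_frame("wrist");s=read_state(); print(s["position"],s["ft_force"],s["torque"],s["gripper_width"],s["time_s"],s["eef_rot"]);cv2.imwrite("pics/p.png",cv2.resize(f["frame"][140:300,180:380],None,fx=3.5,fy=3.5,interpolation=cv2.INTER_CUBIC))
E
```

```text
time_s: 18.9
position: [586.4, -131.6, 38.2]
eef_rot: [-0.106, 0.994, -0.001, 0.001]
ft_force: [-2.1, -0.8, 4.8]
gripper_width: 0.25
[ 586.39324957 -131.61780494   38.23705177] [-3.19389941 -0.4984658   5.34468247] [ 0.11053408  0.15033543 -0.04352841] 0.25624730400577295 18.95 [-1.05925541e-01  9.94373417e-01 -7.02584480e-04  8.90794520e-04]
```

View pics/p.png

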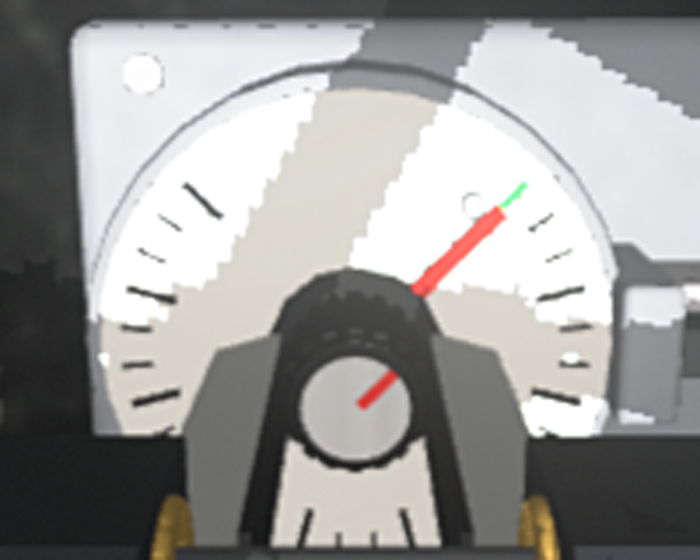

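```bash
python3 -m jog '{"translation":[[0,0,0],[0,0,0],[0,0,0.04],[0,0,0.08],[-0.01,-0.03,0.09],[-0.025,-0.05,0.09],[-0.04,-0.08,0.09],[-0.05,-0.1,0.09]],"angular":[[0,0,0],[0,0,0],[0,0,0],[0,0,-5],[0,0,-13],[0,0,-21],[0,0,-29],[0,0,-37]],"gripper":[0.4,0.4,0.4,0.4,0.4,0.4,0.4,0.4]}' 8
python3 -m jog '{"translation":[[-0.02,-0.02,0],[-0.035,-0.03,0],[-0.044,-0.043,0],[-0.044,-0.043,0],[-0.044,-0.043,0],[-0.044,-0.043,0],[-0.044,-0.043,0],[-0.044,-0.043,0]],"angular":[[0,0,-8],[0,0,-16],[0,0,-24],[0,0,-32],[0,0,-40],[0,0,-48],[0,0,-53],[0,0,-53]],"gripper":[0.4,0.4,0.4,0.4,0.4,0.4,0.4,0.4]}' 8
python3 - <<'E'
from h import *
import pickle
f=grab_frame("wrist");s=read_state(); print(s["position"],s["ft_force"],s["eef_rot"],s["gripper_width"],s["time_s"]);cv2.imwrite("pics/q.png",f["frame"]);pickle.dump((f,s),open("q.pkl","wb"))
print(recognise("wrist","fresh_cap"))
g=grab_frame("top");cv2.imwrite("pics/q_t.png",cv2.resize(g["frame"][130:250,240:400],None,fx=4.5,fy=4.5,interpolation=cv2.INTER_CUBIC))
E
```

```text
time_s: 19.75
position: [534.8, -232.4, 126.3]
eef_rot: [0.218, 0.976, -0.0, -0.0]
ft_force: [0.5, 0.7, -0.3]
gripper_width: 0.599
time_s: 20.55
position: [491.6, -273.8, 126.1]
eef_rot: [0.628, 0.778, 0.0, -0.0]
ft_force: [-0.1, -0.1, 0.0]
gripper_width: 0.598
[ 491.5866667  -273.8369607   126.20812474] [-0.41837938 -0.53292111 -0.08740783] [ 6.27130320e-01  7.78914243e-01  1.95503959e-05 -4.05504610e-04] 0.6005311533953569 20.6
[{'box': [282.2, 203.0, 17.3, 18.8], 'confidence': 0.73}]
```

View pics/q.png

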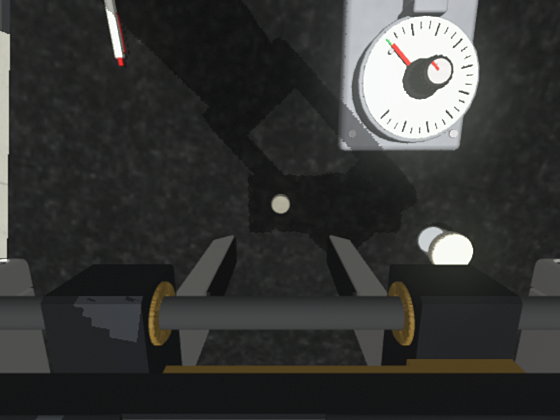

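View pics/q_t.png

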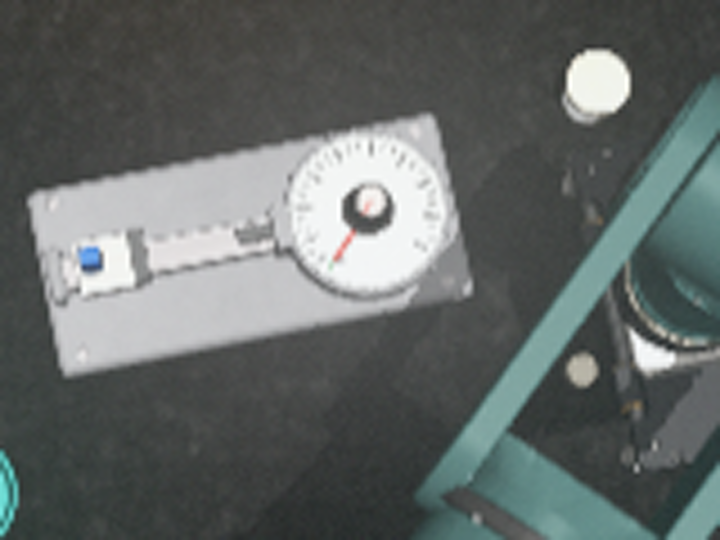

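```bash
python3 - <<'E'
from h import *
import pickle
f,s=pickle.load(open("q.pkl","rb"))
g=f["frame"].astype(int); sub=(g[190:220,268:296].min(2)>110).astype(np.uint8); n,l,st,ce=cv2.connectedComponentsWithStats(sub); 
for i in range(1,n): print(st[i],ce[i]+[268,190])
for u in ((281,203.5),): print(onz(f,*u,14),onz(f,*u,10))
fs=pickle.load(open("a.pkl","rb"));T=fs["top"]
print(onz(T,110+648/2.5-.3,110+255/2.5-.3,14))
print(proj(f,[[492,-275,14],[492,-275,0]]))
E
```

```text
[  4   6  17  17 235] [280.17446809 204.00425532]
[ 491.66856341 -275.21238694   14.        ] [ 491.83237968 -275.99903593   10.        ]
[ 493.24183987 -273.99168791   14.        ]
[[281.33178423 203.37876751]
 [281.33759672 200.9985673 ]]
```

```bash
python3 -m jog '{"translation":[[0,0,-0.05],[0,0,-0.1],[0,0,-0.13],[0,0,-0.14],[0,0,-0.146],[0,0,-0.15],[0,0,-0.153],[0,0,-0.153]],"angular":[[0,0,0],[0,0,0],[0,0,0],[0,0,0],[0,0,0],[0,0,0],[0,0,0],[0,0,0]],"gripper":[0.4,0.4,0.4,0.5,0.55,0.55,0.55,0.55]}' 8
python3 - <<'E'
from h import *
f=grab_frame("wrist");s=read_state(); print(s["position"],s["ft_force"],s["gripper_width"],s["time_s"]);cv2.imwrite("pics/r.png",cv2.resize(f["frame"][160:300,180:380],None,fx=3.5,fy=3.5,interpolation=cv2.INTER_CUBIC))
E
```

```text
time_s: 21.5
position: [492.7, -274.6, -24.8]
eef_rot: [0.628, 0.778, 0.0, 0.001]
ft_force: [-0.2, 0.1, -0.2]
gripper_width: 0.449
[ 492.61139406 -274.58558432  -24.80467489] [-0.30168281 -0.01389625  0.53553963] 0.44728312382873475 21.55
```

View pics/r.png

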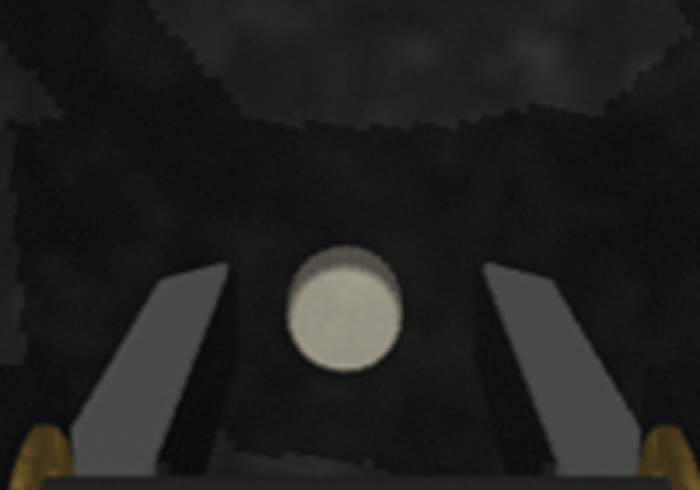

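```bash
python3 -m jog '{"translation":[[-0.0015,-0.0003,0],[-0.0015,-0.0003,0],[-0.0015,-0.0003,0],[-0.0015,-0.0003,0],[-0.0015,-0.0003,0],[-0.0015,-0.0003,0.01],[-0.0015,-0.0003,0.05],[-0.0015,-0.0003,0.1]],"angular":[[0,0,0],[0,0,0],[0,0,0],[0,0,0],[0,0,0],[0,0,0],[0,0,0],[0,0,0]],"gripper":[1,1,1,1,1,1,1,1]}' 8
python3 - <<'E'
from h import *
import pickle
f=grab_frame("wrist");s=read_state(); print(s["position"],s["ft_force"],s["gripper_width"],s["time_s"]);cv2.imwrite("pics/s.png",cv2.resize(f["frame"][160:300,180:380],None,fx=3.5,fy=3.5,interpolation=cv2.INTER_CUBIC));pickle.dump((f,s),open("s.pkl","wb"))
E
```

```text
time_s: 22.35
position: [488.1, -272.7, 72.2]
eef_rot: [0.628, 0.778, -0.0, -0.004]
ft_force: [0.3, -1.7, 0.0]
gripper_width: 0.009
[ 494.05996822 -276.79088608   84.63305932] [ 1.300739   -1.32933059  4.19407699] 0.002364163820309873 22.4
```

View pics/s.png

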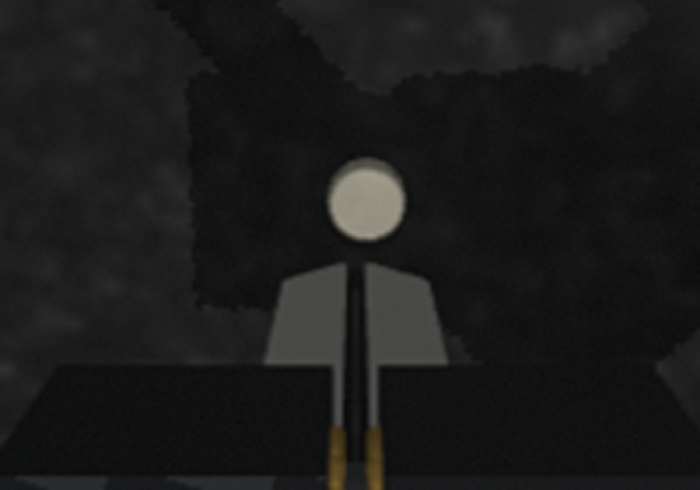

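```bash
python3 - <<'E'
from h import *
import pickle
f,s=pickle.load(open("s.pkl","rb"))
print(onz(f,284.2,217.3,14))
f2=grab_frame("wrist");s=read_state();print(s["position"])
sub=(f2["frame"].min(2)[180:240,260:310]>90).astype(np.uint8); n,l,st,ce=cv2.connectedComponentsWithStats(sub); 
for i in range(1,n):
  if st[i][4]>100: u=ce[i]+[260,180]; print(st[i],u,onz(f2,*u,14))
E
```

```text
[ 491.40441668 -275.59608111   14.        ]
[ 494.7885153  -277.33226427   82.87967122]
[  9  19  20  19 307] [278.18241042 208.25081433] [ 491.61623826 -275.81283782   14.        ]
```

```bash
python3 -m jog '{"translation":[[0.0005,0,0],[0.0005,0,0],[0.0005,0,-0.01],[0.0005,0,-0.05],[0.0005,0,-0.09],[0.0005,0,-0.1],[0.0005,0,-0.105],[0.0005,0,-0.107]],"angular":[[0,0,0],[0,0,0],[0,0,0],[0,0,0],[0,0,0],[0,0,0],[0,0,0],[0,0,0]],"gripper":[0.45,0.45,0.45,0.45,0.45,0.45,0.45,0.45]}' 8
python3 -m jog '{"translation":[[0,0,0],[0,0,0],[0,0,0],[0,0,0],[0,0,0],[0,0,0],[0,0,0],[0,0,0]],"angular":[[0,0,0],[0,0,0],[0,0,0],[0,0,0],[0,0,0],[0,0,0],[0,0,0],[0,0,0]],"gripper":[1,1,1,1,1,1,1,1]}' 8
```

```text
time_s: 23.25
position: [490.9, -274.4, -33.1]
eef_rot: [0.628, 0.778, 0.0, 0.0]
ft_force: [-0.1, -0.7, 0.2]
gripper_width: 0.55
time_s: 24.05
position: [491.2, -274.6, -32.4]
eef_rot: [0.628, 0.778, 0.0, 0.001]
ft_force: [0.2, -0.7, 4.9]
gripper_width: 0.208
```

```bash
python3 -m jog '{"translation":[[0,0,0.01],[0,0,0.05],[0,0,0.095],[0.008,0.025,0.115],[0.018,0.06,0.115],[0.03,0.1,0.115],[0.042,0.14,0.115],[0.055,0.18,0.115]],"angular":[[0,0,0],[0,0,0],[0,0,0],[0,0,0],[0,0,0],[0,0,0],[0,0,0],[0,0,0]],"gripper":[1,1,1,1,1,1,1,1]}' 8
python3 -m jog '{"translation":[[0.009,0.03,0],[0.0185,0.06,0],[0.0185,0.06,0],[0.0185,0.06,-0.02],[0.0185,0.06,-0.035],[0.0185,0.06,-0.045],[0.0185,0.06,-0.045],[0.0185,0.06,-0.045]],"angular":[[0,0,0],[0,0,0],[0,0,0],[0,0,0],[0,0,0],[0,0,0],[0,0,0],[0,0,0]],"gripper":[1,1,1,1,1,1,1,1]}' 8
python3 - <<'E'
from h import *
import pickle
f=grab_frame("wrist");s=read_state(); print(s["position"],s["ft_force"],s["gripper_width"],s["time_s"]);cv2.imwrite("pics/t.png",cv2.resize(f["frame"][140:300,180:380],None,fx=3.5,fy=3.5,interpolation=cv2.INTER_CUBIC));pickle.dump((f,s),open("t.pkl","wb"))
E
```

```text
time_s: 24.85
position: [545.7, -92.8, 82.0]
eef_rot: [0.628, 0.778, 0.0, -0.0]
ft_force: [-0.7, -0.6, 0.5]
gripper_width: 0.21
time_s: 25.65
position: [564.0, -34.8, 36.7]
eef_rot: [0.628, 0.778, -0.0, -0.0]
ft_force: [0.6, -0.1, 0.2]
gripper_width: 0.209
[564.55288276 -34.82078684  37.38157242] [-0.05078726 -0.46859125 -0.07973361] 0.2087251601003654 25.7
```

View pics/t.png

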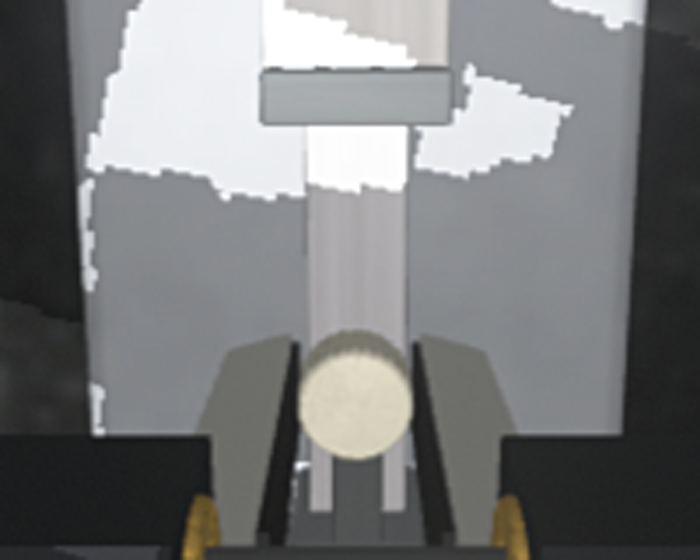

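```bash
python3 -m jog '{"translation":[[0,0,-0.01],[0,0,-0.014],[0,0,-0.016],[0,0,-0.017],[0,0,-0.018],[0,0,-0.018],[0,0,-0.018],[0,0,-0.018]],"angular":[[0,0,0],[0,0,0],[0,0,0],[0,0,0],[0,0,0],[0,0,0],[0,0,0],[0,0,0]],"gripper":[1,1,1,1,1,1,1,1]}' 8
python3 - <<'E'
from h import *
import pickle
g=grab_frame("scene");s=read_state(); print(s["position"],s["ft_force"],s["gripper_width"],s["time_s"]);cv2.imwrite("pics/u.png",cv2.resize(g["frame"][130:250,200:340],None,fx=5,fy=5,interpolation=cv2.INTER_CUBIC))
E
```

```text
time_s: 26.5
position: [564.4, -34.3, 19.1]
eef_rot: [0.628, 0.778, 0.0, 0.0]
ft_force: [-0.3, -0.1, -0.7]
gripper_width: 0.21
[564.37332863 -34.29915419  19.05594224] [-1.00408545  0.29965069 -0.12241219] 0.2102573989324298 26.55
```

View pics/u.png

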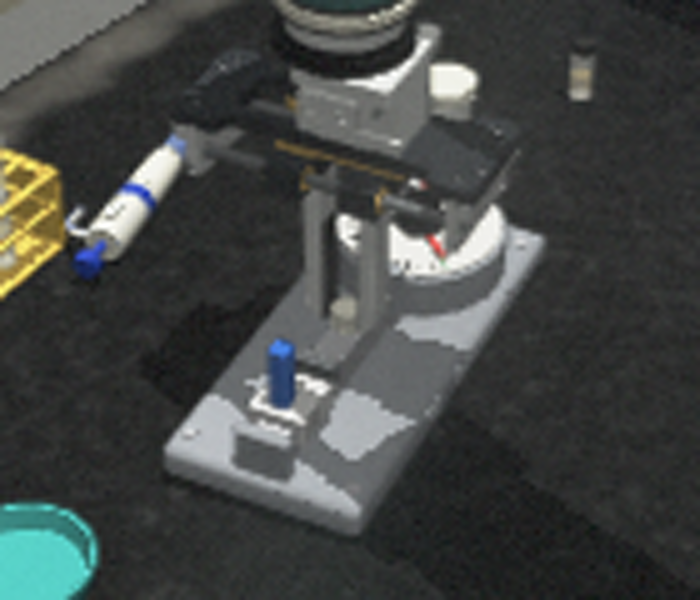

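```bash
python3 -m jog '{"translation":[[0,0,-0.0003],[0,0,-0.0006],[0,0,-0.0009],[0,0,-0.0012],[0,0,-0.0015],[0,0,-0.0015],[0,0,-0.0015],[0,0,-0.0015]],"angular":[[0,0,0],[0,0,0],[0,0,0],[0,0,0],[0,0,0],[0,0,0],[0,0,0],[0,0,0]],"gripper":[1,1,1,1,1,1,1,1]}' 8
python3 -m jog '{"translation":[[0,0,-0.0003],[0,0,-0.0006],[0,0,-0.0009],[0,0,-0.0012],[0,0,-0.0012],[0,0,-0.0012],[0,0,-0.0012],[0,0,-0.0012]],"angular":[[0,0,0],[0,0,0],[0,0,0],[0,0,0],[0,0,0],[0,0,0],[0,0,0],[0,0,0]],"gripper":[1,1,1,1,1,1,1,1]}' 8
```

```text
time_s: 27.35
position: [564.3, -34.3, 17.7]
eef_rot: [0.628, 0.778, 0.0, 0.0]
ft_force: [-1.1, -0.0, 2.2]
gripper_width: 0.208
time_s: 28.15
position: [564.3, -34.3, 17.6]
eef_rot: [0.628, 0.778, 0.0, 0.0]
ft_force: [-2.8, 0.3, 8.8]
gripper_width: 0.206
```

```bash
python3 -m jog '{"translation":[[0,0,0.001],[0,0,0.001],[0,0,0.001],[0,0,0.003],[0,0,0.02],[0,0,0.06],[0,0,0.1],[0,0,0.11]],"angular":[[0,0,0],[0,0,0],[0,0,0],[0,0,0],[0,0,0],[0,0,0],[0,0,0],[0,0,0]],"gripper":[1,0.6,0.5,0.4,0.4,0.4,0.4,0.4]}' 8
python3 -m jog '{"translation":[[-0.004,0.02,0],[-0.009,0.04,0],[-0.009,0.04,0],[-0.009,0.04,0],[-0.009,0.04,0],[-0.009,0.04,0],[-0.009,0.04,0],[-0.009,0.04,0]],"angular":[[0,0,0],[0,0,0],[0,0,0],[0,0,0],[0,0,0],[0,0,0],[0,0,0],[0,0,0]],"gripper":[0.4,0.4,0.4,0.4,0.4,0.4,0.4,0.4]}' 8
python3 - <<'E'
from h import *
import pickle
f=grab_frame("wrist");s=read_state(); print(s["position"],s["ft_force"],s["gripper_width"],s["time_s"]);cv2.imwrite("pics/v.png",cv2.resize(f["frame"][100:300,180:380],None,fx=3.5,fy=3.5,interpolation=cv2.INTER_CUBIC));pickle.dump((f,s),open("v.pkl","wb"))
E
```

```text
time_s: 28.95
position: [567.3, -34.7, 131.8]
eef_rot: [0.628, 0.778, 0.002, 0.004]
ft_force: [1.5, -0.4, 0.8]
gripper_width: 0.597
time_s: 29.75
position: [555.3, 5.3, 126.1]
eef_rot: [0.628, 0.778, -0.0, 0.0]
ft_force: [0.5, -0.4, 0.0]
gripper_width: 0.603
[555.28899424   5.36854341 126.08974671] [ 0.86810866 -0.0856425  -0.48407623] 0.6021679083933885 29.8
```

View pics/v.png

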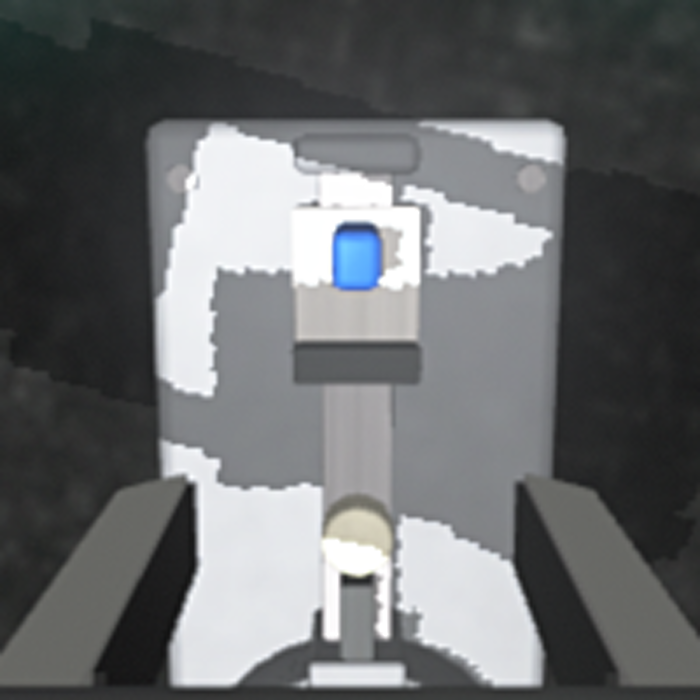

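```bash
python3 - <<'E'
from h import *
import pickle
f,s=pickle.load(open("v.pkl","rb"))
a=lambda x,y:(180+x/3.5-.36,100+y/3.5-.36)
K=np.array([585.75,-132.37]);Y=np.array([-np.sin(.212),np.cos(.212)]);X=np.array([np.cos(.212),np.sin(.212)])
for n,u,v,z in (("cap",358,540,64),("tab",357,258,100),("jawtop",357,343,68),("jawbot",357,383,50),("anviltop",357,583,64)):
    p=onz(f,*a(u,v),z); print(n,p.round(1),"yt",((p[:2]-K)@Y-85).round(1),"xt",((p[:2]-K)@X).round(1))
E
```

```text
cap [564.9 -35.4  64. ] yt 14.2 xt 0.0
tab [547.2  45.1 100. ] yt 96.6 xt -0.3
jawtop [552.6  20.   68. ] yt 71.0 xt -0.3
jawbot [555.8   5.6  50. ] yt 56.1 xt -0.3
anviltop [567.4 -48.1  64. ] yt 1.2 xt -0.2
```

```bash
python3 -m jog '{"translation":[[-0.004,0.02,0],[-0.008,0.04,0],[-0.008,0.041,-0.04],[-0.008,0.041,-0.075],[-0.008,0.041,-0.085],[-0.008,0.041,-0.085],[-0.008,0.041,-0.085],[-0.008,0.041,-0.085]],"angular":[[0,0,0],[0,0,0],[0,0,0],[0,0,0],[0,0,0],[0,0,0],[0,0,0],[0,0,0]],"gripper":[0.45,0.45,0.45,0.45,0.45,0.6,0.6,0.6]}' 10
python3 -m jog '{"translation":[[0,0,0],[0,0,0],[0,0,0],[0,0,0],[0,0,0],[0,0,0],[0,0,0],[0,0,0]],"angular":[[0,0,0],[0,0,0],[0,0,0],[0,0,0],[0,0,0],[0,0,0],[0,0,0],[0,0,0]],"gripper":[1,1,1,1,1,1,1,1]}' 10
python3 - <<'E'
from h import *
import pickle
f=grab_frame("wrist");s=read_state(); print(s["position"],s["ft_force"],s["gripper_width"],s["time_s"]);cv2.imwrite("pics/w.png",cv2.resize(f["frame"][150:370,180:380],None,fx=3,fy=3,interpolation=cv2.INTER_CUBIC))
E
```

```text
time_s: 30.6
position: [549.1, 46.5, 43.6]
eef_rot: [0.628, 0.778, 0.001, 0.002]
ft_force: [-0.1, -0.1, 0.0]
gripper_width: 0.401
time_s: 31.4
position: [546.5, 46.5, 41.5]
eef_rot: [0.628, 0.778, -0.001, -0.0]
ft_force: [-5.3, -2.0, 4.6]
gripper_width: 0.13
[546.53236724  46.54208239  41.53169506] [-5.13346471 -1.00487222  5.55330924] 0.12725083487412076 31.45
```

View pics/w.png

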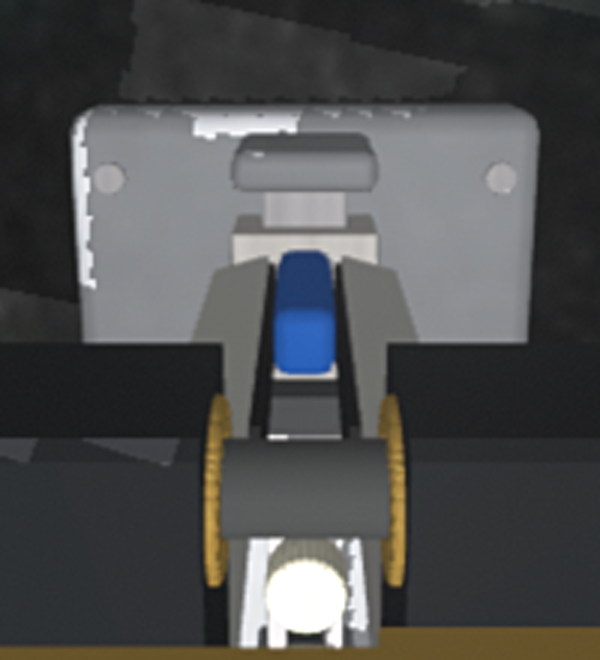

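```bash
python3 -m jog '{"translation":[[0.001,-0.005,0],[0.0021,-0.01,0],[0.0032,-0.015,0],[0.0043,-0.02,0],[0.0054,-0.025,0],[0.0064,-0.03,0],[0.0069,-0.0323,0],[0.0069,-0.0323,0]],"angular":[[0,0,0],[0,0,0],[0,0,0],[0,0,0],[0,0,0],[0,0,0],[0,0,0],[0,0,0]],"gripper":[1,1,1,1,1,1,1,1]}' 10
python3 - <<'E'
from h import *
import pickle
f=grab_frame("wrist");s=read_state(); print(s["position"],s["ft_force"],s["gripper_width"],s["time_s"]);cv2.imwrite("pics/x.png",cv2.resize(f["frame"][210:370,210:350],None,fx=4.2,fy=3.6,interpolation=cv2.INTER_CUBIC))
g=grab_frame("scene");cv2.imwrite("pics/x_s.png",cv2.resize(g["frame"][160:230,230:310],None,fx=8,fy=8,interpolation=cv2.INTER_CUBIC))
E
```

```text
time_s: 32.25
position: [553.5, 14.4, 41.5]
eef_rot: [0.628, 0.778, -0.0, -0.001]
ft_force: [-4.7, 0.5, 3.9]
gripper_width: 0.129
[553.52715728  14.4453951   41.5314503 ] [-4.26125742  0.07231213  6.62350226] 0.12600810613873933 32.3
```

View pics/x.png

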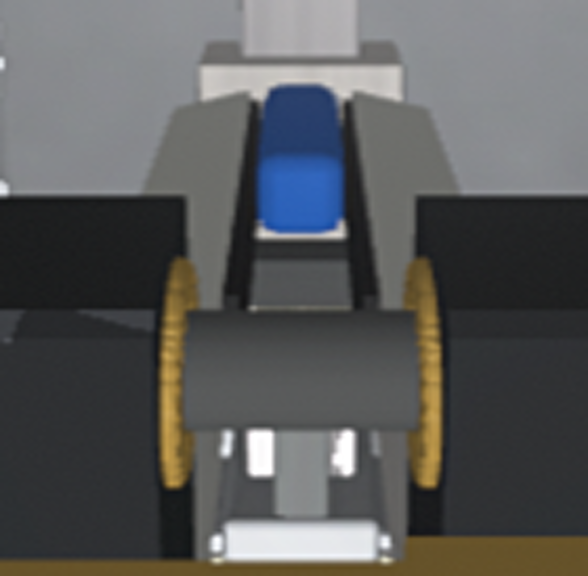

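View pics/x_s.png

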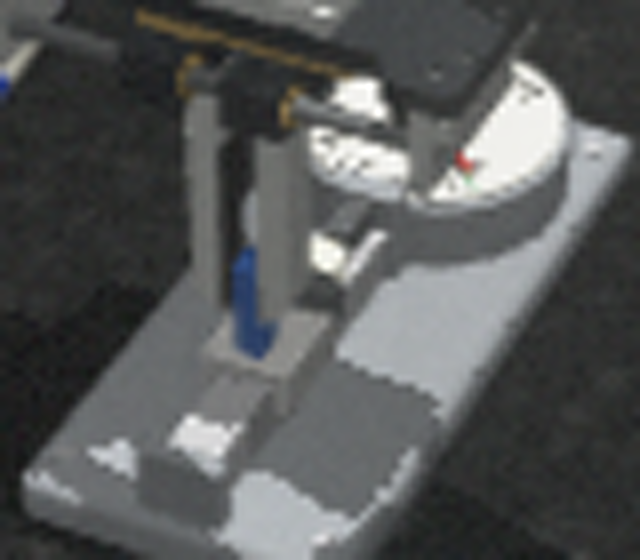

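```bash
python3 -m jog '{"translation":[[0.0001,-0.0005,0],[0.0002,-0.001,0],[0.0003,-0.0015,0],[0.0004,-0.002,0],[0.0005,-0.0025,0],[0.0006,-0.003,0],[0.0006,-0.003,0],[0.0006,-0.003,0]],"angular":[[0,0,0],[0,0,0],[0,0,0],[0,0,0],[0,0,0],[0,0,0],[0,0,0],[0,0,0]],"gripper":[1,1,1,1,1,1,1,1]}' 10
python3 -m jog '{"translation":[[0.0001,-0.0003,0],[0.0001,-0.0006,0],[0.0002,-0.0009,0],[0.0002,-0.0012,0],[0.0003,-0.0015,0],[0.0003,-0.0015,0],[0.0003,-0.0015,0],[0.0003,-0.0015,0]],"angular":[[0,0,0],[0,0,0],[0,0,0],[0,0,0],[0,0,0],[0,0,0],[0,0,0],[0,0,0]],"gripper":[1,1,1,1,1,1,1,1]}' 10
```

```text
time_s: 33.15
position: [554.1, 12.0, 41.5]
eef_rot: [0.628, 0.778, 0.0, -0.001]
ft_force: [-5.2, 0.2, 4.8]
gripper_width: 0.123
time_s: 33.95
position: [554.4, 10.5, 41.5]
eef_rot: [0.628, 0.778, 0.0, -0.001]
ft_force: [-4.4, 1.0, 4.7]
gripper_width: 0.124
```

```bash
python3 -m jog '{"translation":[[0,-0.0002,0],[0.0001,-0.0004,0],[0.0001,-0.0006,0],[0.0002,-0.0008,0],[0.0002,-0.001,0],[0.0002,-0.001,0],[0.0002,-0.001,0],[0.0002,-0.001,0]],"angular":[[0,0,0],[0,0,0],[0,0,0],[0,0,0],[0,0,0],[0,0,0],[0,0,0],[0,0,0]],"gripper":[1,1,1,1,1,1,1,1]}' 10
python3 - <<'E'
from h import *
g=grab_frame("scene");s=read_state();print(s["position"],s["ft_force"]);cv2.imwrite("pics/y_s.png",cv2.resize(g["frame"][170:220,245:305],None,fx=11,fy=11,interpolation=cv2.INTER_CUBIC))
E
```

```text
time_s: 34.75
position: [554.6, 9.6, 41.6]
eef_rot: [0.628, 0.778, 0.0, -0.001]
ft_force: [-5.0, 0.7, 5.0]
gripper_width: 0.129
[554.57122043   9.56349148  41.53797109] [-5.43810581  1.10627372  5.63405646]
```

View pics/y_s.png

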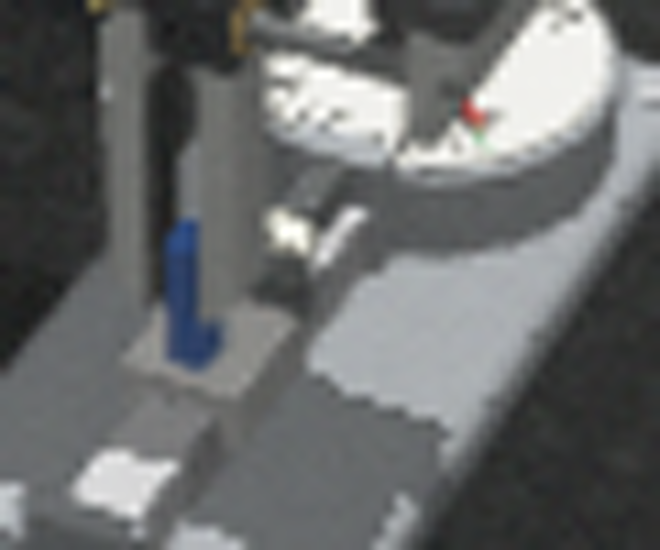

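```bash
python3 -m jog '{"translation":[[0,-0.0002,0],[0.0001,-0.0004,0],[0.0001,-0.0006,0],[0.0002,-0.0008,0],[0.0002,-0.001,0],[0.0002,-0.001,0],[0.0002,-0.001,0],[0.0002,-0.001,0]],"angular":[[0,0,0],[0,0,0],[0,0,0],[0,0,0],[0,0,0],[0,0,0],[0,0,0],[0,0,0]],"gripper":[1,1,1,1,1,1,1,1]}' 10
python3 -m jog '{"translation":[[0,-0.0002,0],[0.0001,-0.0004,0],[0.0001,-0.0006,0],[0.0002,-0.0008,0],[0.0002,-0.001,0],[0.0002,-0.001,0],[0.0002,-0.001,0],[0.0002,-0.001,0]],"angular":[[0,0,0],[0,0,0],[0,0,0],[0,0,0],[0,0,0],[0,0,0],[0,0,0],[0,0,0]],"gripper":[1,1,1,1,1,1,1,1]}' 10
```

```text
time_s: 35.6
position: [554.8, 8.7, 41.5]
eef_rot: [0.628, 0.778, 0.0, -0.001]
ft_force: [-5.1, 0.8, 6.2]
gripper_width: 0.129
time_s: 36.4
position: [554.8, 8.6, 41.6]
eef_rot: [0.628, 0.779, 0.001, -0.001]
ft_force: [-5.5, 3.2, 5.4]
gripper_width: 0.132
```

```bash
python3 -m jog '{"translation":[[0,0,0],[0,0,0],[0,0,0],[0,0,0],[0,0,0.02],[0,0,0.06],[0,0,0.1],[0,0,0.11]],"angular":[[0,0,0],[0,0,0],[0,0,0],[0,0,0],[0,0,0],[0,0,0],[0,0,0],[0,0,0]],"gripper":[0.5,0.5,0.5,0.5,0.5,0.5,0.5,0.5]}' 10
python3 -m jog '{"translation":[[0.005,-0.02,0],[0.007,-0.035,0],[0.007,-0.035,0],[0.007,-0.035,0],[0.007,-0.035,0],[0.007,-0.035,0],[0.007,-0.035,0],[0.007,-0.035,0]],"angular":[[0,0,0],[0,0,0],[0,0,0],[0,0,0],[0,0,0],[0,0,0],[0,0,0],[0,0,0]],"gripper":[0.4,0.4,0.4,0.4,0.4,0.4,0.4,0.4]}' 10
python3 - <<'E'
from h import *
import pickle
f=grab_frame("wrist");s=read_state(); print(s["position"],s["ft_force"],s["gripper_width"],s["time_s"]);cv2.imwrite("pics/z.png",cv2.resize(f["frame"][110:300,180:380],None,fx=3.9,fy=3.9/1.3,interpolation=cv2.INTER_CUBIC) if 0 else cv2.resize(f["frame"][140:260,210:350],None,fx=5,fy=5,interpolation=cv2.INTER_CUBIC));pickle.dump((f,s),open("z.pkl","wb"))
E
```

```text
time_s: 37.2
position: [558.7, 6.6, 156.9]
eef_rot: [0.628, 0.778, 0.003, 0.004]
ft_force: [0.3, 0.2, 1.0]
gripper_width: 0.5
time_s: 38.0
position: [562.6, -27.7, 151.1]
eef_rot: [0.628, 0.779, 0.0, 0.0]
ft_force: [0.0, 0.3, -0.2]
gripper_width: 0.601
[562.62107778 -27.784461   151.18640123] [ 0.29160116 -1.07242728  0.53285727] 0.5979837414127256 38.05
```

View pics/z.png

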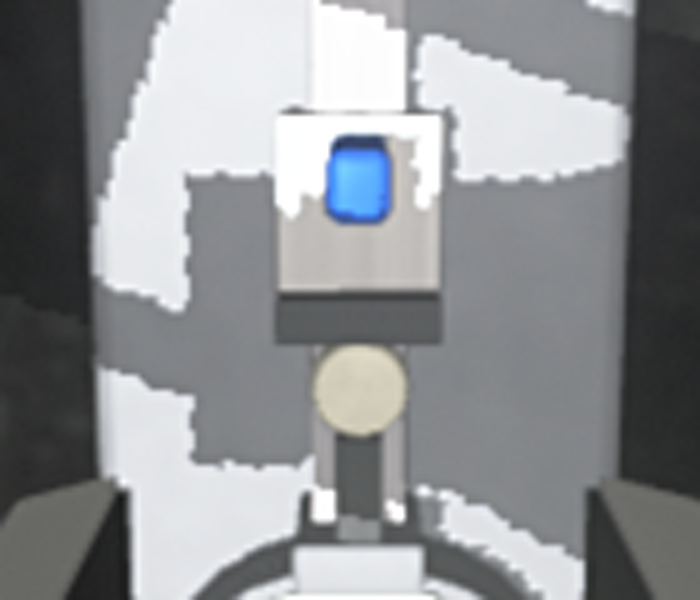

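```bash
python3 - <<'E'
from h import *
import pickle
f,s=pickle.load(open("z.pkl","rb"))
a=lambda x,y:(210+x/5-.4,140+y/5-.4)
K=np.array([585.75,-132.37]);Y=np.array([-np.sin(.212),np.cos(.212)])
for n,u,v,z in (("cap",360,390,64),("cap back",360,344,64),("cap front",360,437,64),("tab",358,183,100),("plate front",357,343,68),("plate back",357,293,68),("anvil",357,437,64)):
    p=onz(f,*a(u,v),z); print(n,p.round(1),"yt",((p[:2]-K)@Y-85).round(1))
f,s=pickle.load(open("v.pkl","rb"))
p=onz(f,180+357/3.5-.36,100+383/3.5-.36,68);print("v plate front z68",((p[:2]-K)@Y-85))
E
```

```text
cap [565.5 -38.7  64. ] yt 10.8
cap back [563.4 -29.1  64. ] yt 20.6
cap front [567.7 -48.6  64. ] yt 0.7
tab [555.2   7.1 100. ] yt 57.8
plate front [562.6 -28.2  68. ] yt 21.7
plate back [560.4 -18.1  68. ] yt 32.0
anvil [567.1 -48.7  64. ] yt 0.7
v plate front z68 60.12171873142458
```

```bash
python3 -m jog '{"translation":[[-0.03,-0.03,0.02],[-0.06,-0.06,0.04],[-0.09,-0.09,0.05],[-0.12,-0.12,0.05],[-0.14,-0.15,0.05],[-0.16,-0.18,0.05],[-0.18,-0.2,0.05],[-0.18,-0.2,0.05]],"angular":[[0,0,0],[0,0,0],[0,0,0],[0,0,0],[0,0,0],[0,0,0],[0,0,0],[0,0,0]],"gripper":[0.4,0.4,0.4,0.4,0.4,0.4,0.4,0.4]}' 10
python3 - <<'E'
from h import *
g=grab_frame("scene");cv2.imwrite("pics/fin_s.png",cv2.resize(g["frame"][130:270,170:330],None,fx=4.8,fy=4.2,interpolation=cv2.INTER_CUBIC))
t=grab_frame("top");cv2.imwrite("pics/fin_t.png",cv2.resize(t["frame"][120:260,160:420],None,fx=3,fy=3,interpolation=cv2.INTER_CUBIC))
print(read_state()["time_s"])
E
```

```text
time_s: 38.85
position: [380.9, -230.0, 201.4]
eef_rot: [0.63, 0.777, -0.0, 0.0]
ft_force: [-0.9, 0.0, 0.0]
gripper_width: 0.602
38.95
```

View pics/fin_s.png

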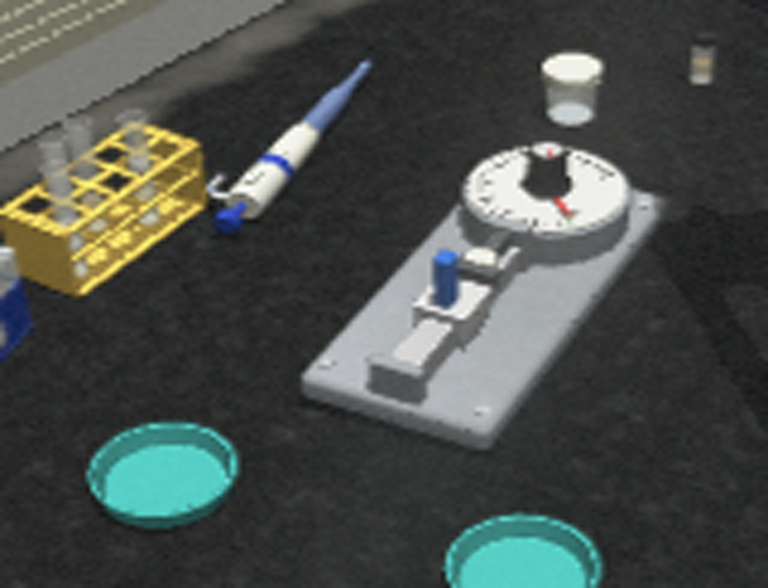

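View pics/fin_t.png

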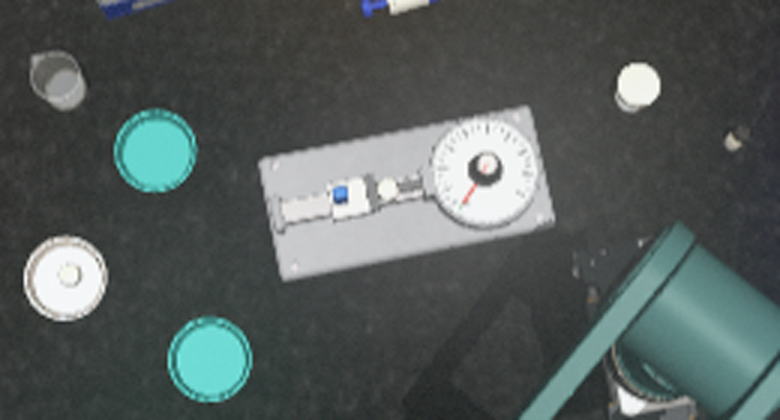

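All the steps check out in the pictures: the fresh cap is held, the pointer lies on the green mark, the tested cap is in the white dish, and the bystanders look undisturbed.

```bash
python3 -c "
from workcell import *
print(job_done())"
```

```text
the job is handed in; nothing more can be done
None
```

I did every step in the order asked and handed the job in at about 39 s of the 72 s allowed. No verdict is reported.

**Jaw and tested cap:** I slid the jaw back to a gap of about 60 mm. I then put the tested cap in the white dish, and the last top picture shows it lying there.

**Pointer:** I turned the knob about 134° anticlockwise, then 8° more. During those last 8° the hand slipped on the knob and the pointer stayed over the green mark, so it is at its stop. The last pictures still show it there.

**Fresh cap:** I stood it upright on the bed and slid the jaw up until it stopped moving. The push along the slide had risen by only about 2.5 N. After letting go, the wrist picture gave a gap of about 21 mm, with the cap against both faces. The bystanders look undisturbed in the final top and scene views, and the robot is clear of everything.

**Checks that failed or disagreed:**
- The fingertips stood roughly 30–38 mm higher than the reported tool height. My first grasp at the blue tab closed just above it, and my first grasp at the fresh cap closed empty. Neither the jaw nor the fresh cap moved, and both worked once I went lower.
- The tester's position in the pictures was 1–2 mm off between views. I judged the final gap from the anvil in the same picture.

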